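Sort the mixed sample tubes into their colour racks

ROBOT

A 6-joint arm with a two-finger parallel gripper is mounted at the origin on a cart in front of the work surface, level with it; the furniture and walls round the work are solid. World frame = base frame: x ahead of the robot, y to its left, z up, the work surface at z = 0. Lengths are in mm, angles in degrees, forces in N, time in s.
With the tool pointing down it reaches from about 250 to 775 mm from the base axis. Payload 4 kg.
Tool frame: the origin (TCP) lies midway between the tips of the shut fingers; the grasp point (between the pads) lies 19 mm behind it; z points along the fingers, y is the line along which they close (so a half turn about z gives the same grasp; the last joint's range is limited). The gripper opens to 85 mm and grips with 20 to 120 N. Pads are 22 mm wide; open, the fingers measure 114 mm over their backs; the gripper's body (76 mm by 85 mm) begins 54 mm behind the grasp point. The pads swing forward as they close: fully open they stand 13 mm farther back than shut.
Start: joints at [-81.366, 4.996, 78.535, -0, 96.463, -5.907], TCP at [138.093, -532.401, 205.141] pointing down, gripper open.
Joint ranges: [-177.83, 177.83], [-43.37, 116.18], [15.69, 146.23], [-61.86, 241.86], [9.47, 152.12], [-147.06, 147.06]. Speed limits (degrees/s): [159.86, 159.86, 180, 180, 180, 180].

INTERFACE

Orientations are given as a 3x3 rotation matrix whose columns are the frame's x, y, z axes.
In Python, from workcell import bot gives the robot as it stands.
- The arm moves only by the tool drive_tool, never from a script. Its argument "steps" is a list of rows, each a list of 7 numbers: the shift along the tool's x, y, z normalised to -1 to 1, where 1 is 20 mm, then the turn, a rotation vector about the tool's x, y, z normalised to -1 to 1, where 1 is 5 degrees, then the gripper command: -1 is fully open, 1 is shut, values between are in proportion. In form: [[dx, dy, dz, ax, ay, az, gripper], ...]. A call has exactly 5 rows; each row shifts and turns the commanded pose from where the row before left it, along the tool's axes as they then stand; what a row does not reach is not made up. A row lasts 1/8 s, in which the tool goes at most 62.5 mm and 10.7 degrees, less where a joint would pass 70% of its speed; a pose out of reach is approached as far as the arm can. A call with a number of a shift or a turn outside -1 to 1 is refused whole. A call with a gripper value outside its range is refused whole. The fingers move at their own pace and stop on an object; the grip force is fixed at half the most. Time passes only in rows, so rows that do not move let the fingers close, or fill a call up. It gives the time, the measured TCP pose, the force, the opening and the grip force at its end, in the units of the state.
- bot.read_state(): the state, without advancing time (a new reading comes with each control period).
- bot.get_image(name): name is "scene" or "top" or "wrist"; returns a dict with "image" (400x640x3 uint8, red, green, blue), "fov_y" (degrees; the focal length in pixels is half the picture's height over the tangent of half this angle, whatever the lens; pixels are square), "cx", "cy" (the principal point, pixels), "extrinsics" (4x4, takes a point from world to camera coordinates). Camera axes: x right, y down, z forward; pixel columns grow to the right and rows downward; lengths in mm; the calibration is good to about 2 mm. A picture is of the moment at which its call begins. There is no depth.
- bot.sign_off(): hands the job in; it is judged then, once.
The state is a dict: "time": time; "joint_pos": joint angles; "qvel": joint speeds; "joint_efforts": joint torques, N m; "tcp_pos": TCP position; "ee_rot": TCP orientation; "force": force on the tool from outside, world axes, zero at the start; "ft_torque": the same for the moment, N m; "width": finger opening in mm; "gripper_force": force on a finger pad.
Only numpy, scipy, OpenCV 4.12 (cv2) and the standard library are available. Lean on these libraries where they do the work, as an engineer would, in place of code of your own. Each camera call takes 0.05 s, during which the arm holds its last target. There are 200 camera calls.

TASK

The pale grey rack holds a mixed delivery of five capped sample tubes: put each one into a free socket of the rack of its own cap colour, so that the red, yellow and green racks are full and can go to their analysers. Every tube must end upright, pushed down to the bottom of its socket, and let go.

Things in the scene. Friction and masses are not known exactly. Their poses are not given: they have to be found in the camera images.
- green_tube_mid (a point): the only loose green-capped tube: rigid sample tube, 105 mm tall, round-bottomed barrel 16 mm across, white label, green push cap 20 mm across (cap 31 to 52 mm above this point; hold it there); 16 g. The point is on its axis, half-way up, 52 mm above its lowest point; z runs up to the cap. Starts upright in any socket of the pale rack.
- red_tube_a_mid (a point): one of the two loose red-capped tubes: rigid sample tube, 105 mm tall, round-bottomed barrel 16 mm across, white label, red push cap 20 mm across (cap 31 to 52 mm above this point; hold it there); 16 g. The point is on its axis, half-way up, 52 mm above its lowest point; z runs up to the cap. Starts upright in any socket of the pale rack. Either red tube may take either free socket.
- red_tube_b_mid (a point): the other loose red-capped tube: rigid sample tube, 105 mm tall, round-bottomed barrel 16 mm across, white label, red push cap 20 mm across (cap 31 to 52 mm above this point; hold it there); 16 g. The point is on its axis, half-way up, 52 mm above its lowest point; z runs up to the cap. Starts upright in any socket of the pale rack. Either red tube may take either free socket.
- yellow_tube_a_mid (a point): one of the two loose yellow-capped tubes: rigid sample tube, 105 mm tall, round-bottomed barrel 16 mm across, white label, yellow push cap 20 mm across (cap 31 to 52 mm above this point; hold it there); 16 g. The point is on its axis, half-way up, 52 mm above its lowest point; z runs up to the cap. Starts upright in any socket of the pale rack. Either yellow tube may take either free socket.
- yellow_tube_b_mid (a point): the other loose yellow-capped tube: rigid sample tube, 105 mm tall, round-bottomed barrel 16 mm across, white label, yellow push cap 20 mm across (cap 31 to 52 mm above this point; hold it there); 16 g. The point is on its axis, half-way up, 52 mm above its lowest point; z runs up to the cap. Starts upright in any socket of the pale rack. Either yellow tube may take either free socket.
- red_rack: red rack, fixed, 160 mm (its y) x 46 mm, 52 mm high (ends 56). Sockets on its y axis at y = -46, 0, +46 mm: 20 mm wide, floor 6 mm above the bench, 45-degree countersink 35 mm wide at the top; a seated tube has its centre 58 mm and top 111 mm up, 2 mm play. That at +46 already holds a fixed red-capped tube; -46 and 0 are free. Origin: centre of underside, z up.
- yellow_rack: yellow rack, fixed, 160 mm (its y) x 46 mm, 52 mm high (ends 56). Sockets on its y axis at y = -46, 0, +46 mm: 20 mm wide, floor 6 mm above the bench, 45-degree countersink 35 mm wide at the top; a seated tube has its centre 58 mm and top 111 mm up, 2 mm play. That at 0 already holds a fixed yellow-capped tube; -46 and +46 are free. Origin: centre of underside, z up.
- green_rack: green rack, fixed, 160 mm (its y) x 46 mm, 52 mm high (ends 56). Sockets on its y axis at y = -46, 0, +46 mm: 20 mm wide, floor 6 mm above the bench, 45-degree countersink 35 mm wide at the top; a seated tube has its centre 58 mm and top 111 mm up, 2 mm play. Those at -46 and +46 already hold fixed green-capped tubes; only 0, between them, is free. Origin: centre of underside, z up.
- mixed_rack: pale grey rack, fixed, 252 mm (its y) x 46 mm, 52 mm high (ends 56), holding the five loose tubes in one row of sockets on its y axis at y = -92, -46, 0, +46, +92 mm, made like those of the coloured racks: a tube's centre is 58 mm and its top 111 mm above the bench. Gaps between the caps: 26 mm. Origin: centre of underside, z up.
Things that resemble listed ones, but are neither listed nor needed, are in the scene too. What is shaped like the part that bears red_tube_b_mid but black or blue is not meant.

How it is judged (in metres and radians):
At the end, for the whole second after the job is handed in: Each of the five loose tubes stands in a free socket of the rack of its own colour: its centre within 8 mm of the socket's axis along both rack axes and at most 64 mm above the bench (58 mm when seated), leaning less than 0.2 rad, at rest (below 20 mm/s) and released (x of red_tube_a_mid in the frame of red_rack between -0.008 and 0.008 m and (y of red_tube_a_mid in the frame of red_rack between -0.054 and -0.038 m or y of red_tube_a_mid in the frame of red_rack between -0.008 and 0.008 m) and z of each of red_tube_a_mid, red_tube_b_mid in the frame of red_rack below 0.064 m and angle between each of red_tube_a_mid, green_tube_mid, yellow_tube_a_mid, red_tube_b_mid, yellow_tube_b_mid's own z axis and vertical below 0.2 rad and linear speed of each of red_tube_a, green_tube, yellow_tube_a, red_tube_b, yellow_tube_b below 0.02 m/s and x of green_tube_mid in the frame of green_rack between -0.008 and 0.008 m and y of green_tube_mid in the frame of green_rack between -0.008 and 0.008 m and z of green_tube_mid in the frame of green_rack below 0.064 m and x of yellow_tube_a_mid in the frame of yellow_rack between -0.008 and 0.008 m and (y of yellow_tube_a_mid in the frame of yellow_rack between -0.054 and -0.038 m or y of yellow_tube_a_mid in the frame of yellow_rack between 0.038 and 0.054 m) and z of each of yellow_tube_a_mid, yellow_tube_b_mid in the frame of yellow_rack below 0.064 m and x of red_tube_b_mid in the frame of red_rack between -0.008 and 0.008 m and (y of red_tube_b_mid in the frame of red_rack between -0.054 and -0.038 m or y of red_tube_b_mid in the frame of red_rack between -0.008 and 0.008 m) and x of yellow_tube_b_mid in the frame of yellow_rack between -0.008 and 0.008 m and (y of yellow_tube_b_mid in the frame of yellow_rack between -0.054 and -0.038 m or y of yellow_tube_b_mid in the frame of yellow_rack between 0.038 and 0.054 m)); the robot touches nothing.
It also fails if it takes over 96 s, if anything falls off the work surface, if the arm or the gripper's body presses on something with over 40 N, if the wrist force passes 120 N, or if a joint passes its speed limit or range.

## Working session

There is one attempt and no reset: what is moved stays moved. The work goes in short steps, Python scripts to look and compute and a tool call to move; the robot and the scene stay as the last step left them, time stands still between calls to the robot, and variables do not carry over. Pictures are saved under pics/ and viewed, at most 14 in all, crops included, and the job is handed in when it is done.

Besides the shell and the picture viewer there is one more tool, called after "Call:" as name(argument=value, ...) on one line, values as JSON. drive_tool: Moves the arm, as the interface text tells. Its arguments: {"type":"object","properties":{"steps":{"type":"array","items":{"type":"array","items":{"type":"number"}}}},"required":["steps"]}

```bash
mkdir -p pics; python3 - <<'E'
from workcell import bot
import cv2
for n in ("scene","top"):
    d=bot.get_image(n); cv2.imwrite(f"pics/{n}.png",d["image"][:,:,::-1])
    print(n,d["fov_y"],d["cx"],d["cy"],d["extrinsics"].round(3).tolist() if hasattr(d["extrinsics"],"round") else d["extrinsics"])
s=bot.read_state(); print(s["time"],s["tcp_pos"],s["ee_rot"],s["width"])
E
```

```text
scene 51.90357062567335 320.8179903017099 196.5770813835825 [[-0.853, -0.522, 0.008, 435.704], [-0.344, 0.552, -0.76, 214.402], [0.392, -0.651, -0.65, 823.62], [0.0, 0.0, 0.0, 1.0]]
top 47.818931761910804 324.98830977746553 196.090059563507 [[0.002, -1.0, 0.005, 7.138], [-0.991, -0.003, -0.136, 471.903], [0.136, -0.004, -0.991, 1226.51], [0.0, 0.0, 0.0, 1.0]]
0.1 [ 138.00018324 -531.88006769  204.02364059] [[ 9.67966237e-01  2.51080171e-01 -3.34953701e-04]
 [ 2.51080324e-01 -9.67964097e-01  2.04381130e-03]
 [ 1.88937334e-04 -2.06244062e-03 -9.99997855e-01]] 85.37885064397356
```

View pics/scene.png

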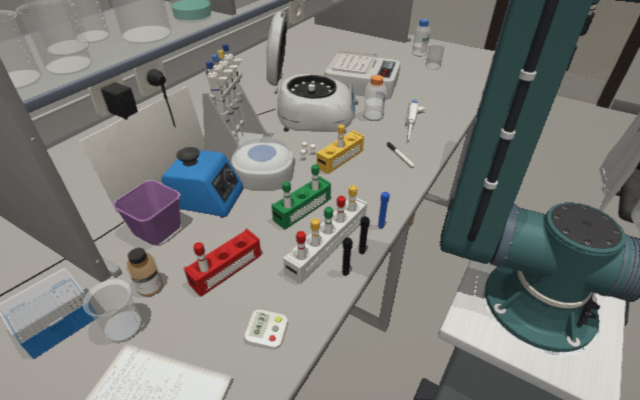

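View pics/top.png

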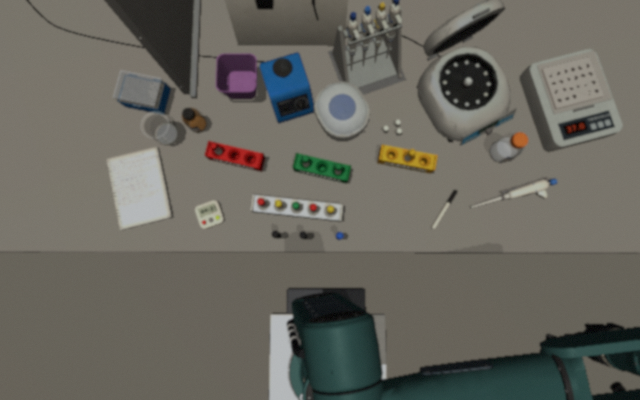

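Scene: the pale rack at (325,237) holds red, yellow, green, red, yellow caps. The red rack is at (223,262), green at (302,200) and yellow at (340,150). Black/blue posts stand in front at (347,255), (364,235) and (383,210).
Top: the pale rack's caps are at about (263,203), (279,205), (297,207), (314,209) and (331,210).
Could be mistaken for targets: the black/blue posts at (278,234), (304,235), (340,236), the fixed tubes in the coloured racks, and the blue/yellow caps in the far holder at (370,15).

```bash
cat > h.py <<'E'
import numpy as np, cv2
from workcell import bot
def cam(n):
    d=bot.get_image(n); im=d["image"]; f=im.shape[0]/2/np.tan(np.radians(d["fov_y"])/2)
    return im,f,d["cx"],d["cy"],np.array(d["extrinsics"])
def cast(c,uv,z):
    _,f,cx,cy,E=c; R,t=E[:3,:3],E[:3,3]; o=-R.T@t
    d=R.T@np.array([(uv[0]-cx)/f,(uv[1]-cy)/f,1]); return o+d*(z-o[2])/d[2]
def proj(c,p):
    _,f,cx,cy,E=c; q=E[:3,:3]@np.asarray(p,float)+E[:3,3]; return np.array([cx+f*q[0]/q[2],cy+f*q[1]/q[2]])
HUE={'r':[(0,8),(172,180)],'y':[(18,32)],'g':[(50,85)]}
def mask(im,col,s=90,v=50):
    h=cv2.cvtColor(im,cv2.COLOR_RGB2HSV); m=0
    for a,b in HUE[col]: m=m|cv2.inRange(h,(a,s,v),(b,255,255))
    return m
def blobs(m,amin,amax):
    n,l,st,ce=cv2.connectedComponentsWithStats(m)
    return [(ce[i].round(1),st[i].tolist()) for i in range(1,n) if amin<=st[i,4]<=amax]
E
python3 - <<'E'
from h import *
c=cam("top"); im=c[0]
for col in 'ryg':
    m=mask(im,col)
    m[:, :200]=0; m[:, 450:]=0; m[:135]=0; m[225:]=0
    for ce,st in blobs(m,15,5000):
        z=52 if st[4]>300 else 108
        print(col,ce,st,'->',cast(c,ce,z).round(1))
        if st[4]>300:
            l=cv2.connectedComponents(m)[1]
            k=(l==l[tuple(np.argwhere(l>0)[0])]).astype(np.uint8)
            print(cv2.minAreaRect(np.argwhere(m>0)[:,::-1].astype(np.float32)))
crop=cv2.resize(im[135:245,195:450],None,fx=3,fy=3,interpolation=cv2.INTER_CUBIC)
cv2.imwrite("pics/crop.png",crop[:,:,::-1])
E
```

```text
r [234.6 155. ] [204, 141, 61, 30, 1011] -> [583.7 259.9  52. ]
((259.9383850097656, 183.56533813476562), (113.59119415283203, 82.2320327758789), 1.7098139524459839)
r [260.9 201.6] [258, 198, 7, 8, 46] -> [446.4 176.3 108. ]
r [312.8 207.4] [309, 204, 8, 8, 47] -> [431.6  40.5 108. ]
y [407.6 157.6] [378, 144, 60, 29, 1058] -> [ 577.9 -221.1   52. ]
((355.4772033691406, 178.7122039794922), (44.3742790222168, 168.9103240966797), 67.90576934814453)
y [278.2 203.5] [275, 200, 8, 8, 48] -> [441.6 131.  108. ]
y [330.1 209.2] [327, 206, 8, 8, 49] -> [427.   -4.7 108. ]
g [321.5 166.9] [293, 154, 58, 28, 828] -> [550.8  18.3  52. ]
((317.3201904296875, 185.61233520507812), (56.66459655761719, 54.116188049316406), 12.994616508483887)
g [295.6 205.5] [293, 203, 6, 6, 31] -> [436.4  85.4 108. ]
```

View pics/crop.png

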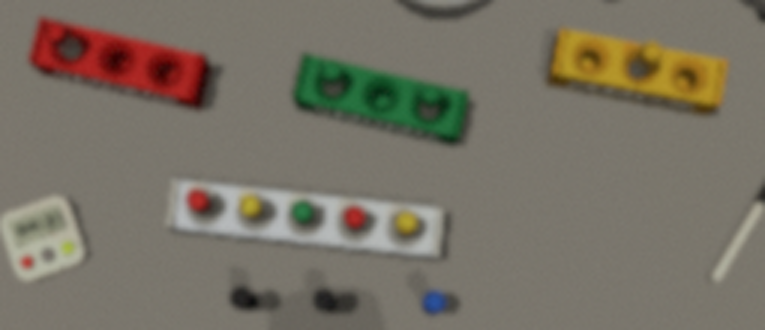

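Call:
drive_tool(steps=[[0, 0, -0.3, 0, 0, -1, -0.2], [0, 0, -0.3, 0, 0, -1, -0.2], [0, 0, -0.3, 0, 0, -1, -0.2], [0, 0, -0.3, 0, 0, -1, -0.2], [0, 0, -0.3, 0, 0, -1, -0.2]])

```text
time: 0.78
tcp_pos: [138.1, -532.2, 234.8]
ee_rot: [[0.769, 0.639, -0.0], [0.639, -0.769, 0.001], [0.001, -0.001, -1.0]]
force: [0.5, 0.1, -0.1]
width: 51.2
gripper_force: 0.0
```

Call:
drive_tool(steps=[[0, 0, -0.3, 0, 0, -1, -0.2], [0, 0, -0.3, 0, 0, -1, -0.2], [0, 0, -0.3, 0, 0, -1, -0.2], [0, 0, -0.3, 0, 0, -1, -0.2], [0, 0, -0.3, 0, 0, -1, -0.2]])

```text
time: 1.4
tcp_pos: [138.0, -532.2, 264.8]
ee_rot: [[0.427, 0.904, -0.0], [0.904, -0.427, 0.001], [0.001, -0.001, -1.0]]
force: [0.2, -0.3, -0.1]
width: 51.3
gripper_force: 0.0
```

Call:
drive_tool(steps=[[0, 0, -0.3, 0, 0, -1, -0.2], [0, 0, -0.3, 0, 0, -1, -0.2], [0, 0, -0.3, 0, 0, -1, -0.2], [0, 0, -0.3, 0, 0, -0.9, -0.2], [0, 0, -0.3, 0, 0, 0, -0.2]])

```text
time: 2.02
tcp_pos: [138.1, -532.3, 294.9]
ee_rot: [[0.105, 0.995, -0.0], [0.995, -0.105, 0.001], [0.001, -0.0, -1.0]]
force: [0.3, -0.3, 0.2]
width: 51.3
gripper_force: 0.0
```

Call:
drive_tool(steps=[[0.92, 0.33, 0, 0, 0, 0, -0.2], [0.92, 0.33, 0, 0, 0, 0, -0.2], [0.92, 0.33, 0, 0, 0, 0, -0.2], [0.92, 0.33, 0, 0, 0, 0, -0.2], [0.92, 0.33, 0, 0, 0, 0, -0.2]])

```text
time: 2.65
tcp_pos: [181.1, -442.8, 295.2]
ee_rot: [[0.103, 0.995, 0.0], [0.995, -0.103, -0.0], [-0.0, 0.0, -1.0]]
force: [0.3, -0.4, 0.5]
width: 51.3
gripper_force: 0.0
```

Call:
drive_tool(steps=[[0.92, 0.33, 0, 0, 0, 0, -0.2], [0.92, 0.33, 0, 0, 0, 0, -0.2], [0.92, 0.33, 0, 0, 0, 0, -0.2], [0.92, 0.33, 0, 0, 0, 0, -0.2], [0.92, 0.33, 0, 0, 0, 0, -0.2]])

```text
time: 3.28
tcp_pos: [223.4, -355.1, 295.1]
ee_rot: [[0.104, 0.995, 0.0], [0.995, -0.104, -0.0], [-0.0, 0.0, -1.0]]
force: [-0.6, 0.2, 0.4]
width: 51.3
gripper_force: 0.0
```

Call:
drive_tool(steps=[[0.92, 0.33, 0, 0, 0, 0, -0.2], [0.92, 0.33, 0, 0, 0, 0, -0.2], [0.92, 0.33, 0, 0, 0, 0, -0.2], [0.92, 0.33, 0, 0, 0, 0, -0.2], [0.92, 0.33, 0, 0, 0, 0, -0.2]])

```text
time: 3.9
tcp_pos: [265.6, -266.9, 295.1]
ee_rot: [[0.104, 0.995, 0.0], [0.995, -0.104, -0.0], [-0.0, 0.0, -1.0]]
force: [-1.2, -0.3, -0.6]
width: 50.9
gripper_force: 0.0
```

Call:
drive_tool(steps=[[0.92, 0.33, 0, 0, 0, 0, -0.2], [0.92, 0.33, 0, 0, 0, 0, -0.2], [0.92, 0.33, 0, 0, 0, 0, -0.2], [0.92, 0.33, 0, 0, 0, 0, -0.2], [0.92, 0.33, 0, 0, 0, 0, -0.2]])

```text
time: 4.53
tcp_pos: [307.8, -178.9, 295.1]
ee_rot: [[0.104, 0.995, 0.0], [0.995, -0.104, -0.0], [-0.0, 0.0, -1.0]]
force: [0.8, 0.4, -0.4]
width: 51.4
gripper_force: 0.0
```

Call:
drive_tool(steps=[[0.92, 0.33, 0, 0, 0, 0, -0.2], [0.92, 0.33, 0, 0, 0, 0, -0.2], [0.92, 0.33, 0, 0, 0, 0, -0.2], [0.92, 0.33, 0, 0, 0, 0, -0.2], [0.92, 0.33, 0, 0, 0, 0, -0.2]])

```text
time: 5.15
tcp_pos: [350.0, -90.8, 295.1]
ee_rot: [[0.104, 0.995, 0.0], [0.995, -0.104, -0.0], [-0.0, 0.0, -1.0]]
force: [-0.1, -0.9, -0.4]
width: 51.3
gripper_force: 0.0
```

Call:
drive_tool(steps=[[0.92, 0.33, 0, 0, 0, 0, -0.2], [0.92, 0.33, 0, 0, 0, 0, -0.2], [0.92, 0.33, 0, 0, 0, 0, -0.2], [0.92, 0.33, 0, 0, 0, 0, -0.2], [0.92, 0.33, 0, 0, 0, 0, -0.2]])

```text
time: 5.78
tcp_pos: [392.3, -2.7, 295.1]
ee_rot: [[0.104, 0.995, 0.0], [0.995, -0.104, -0.0], [-0.0, 0.0, -1.0]]
force: [0.5, -0.1, 0.1]
width: 51.4
gripper_force: 0.0
```

```bash
python3 - <<'E'
from h import *
c=cam("wrist"); cv2.imwrite("pics/w1.png",c[0][:,:,::-1]); print(c[1:4],c[4].round(3).tolist()); s=bot.read_state(); print(s["tcp_pos"],s["joint_pos"],s["time"])
E
```

```text
(np.float64(292.050520823642), 312.6883176979057, 197.67895661614176) [[0.995, -0.102, -0.0, -389.945], [-0.098, -0.952, 0.291, -28.182], [-0.03, -0.29, -0.957, 477.625], [0.0, 0.0, 0.0, 1.0]]
[392.93967828  -1.07847504 294.91921558] [ -8.54001313 -15.18832372  87.03819335   0.11767171 108.13750312
  -2.68774566] 5.825
```

View pics/w1.png

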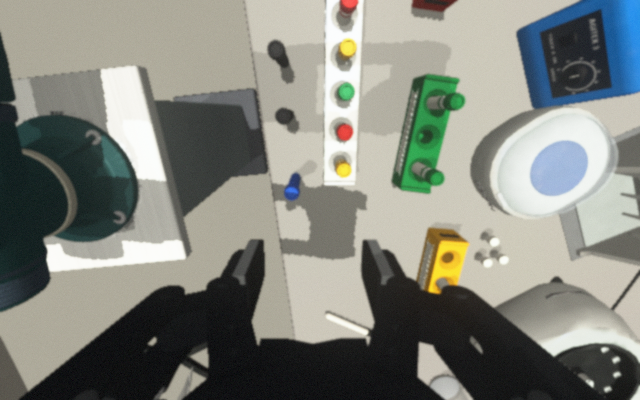

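Wrist view: the pale rack's caps run from (348,3) to (343,170), red, yellow, green, red, yellow. Green rack: fixed caps at (454,101) and (435,177), free socket at (427,134). Yellow rack: a free socket at (447,258). The posts at (277,50), (285,116) and (292,186) are the decoys.

Call:
drive_tool(steps=[[0.92, 0.33, 0, 0, 0, 0, -0.2], [0.92, 0.33, 0, 0, 0, 0, -0.2], [0.92, 0.33, 0, 0, 0, 0, -0.2], [0.92, 0.33, 0, 0, 0, 0, -0.2], [0.92, 0.33, 0, 0, 0, 0, -0.2]])

```text
time: 6.45
tcp_pos: [434.5, 84.9, 295.1]
ee_rot: [[0.104, 0.995, -0.0], [0.995, -0.104, -0.0], [-0.0, 0.0, -1.0]]
force: [-0.1, 0.1, 1.1]
width: 51.4
gripper_force: 0.0
```

```bash
python3 - <<'E'
from h import *
c=cam("wrist"); cv2.imwrite("pics/w2.png",c[0][:,:,::-1]); np.save("w2.npy",c[4]); s=bot.read_state(); print(s["tcp_pos"],s["time"])
E_=c[4]; print("cam",(-E_[:3,:3].T@E_[:3,3]).round(0))
for col in 'ryg':
    m=mask(c[0],col,120,60); 
    for ce,st in blobs(m,60,6000):
        if 320<ce[0]<640 or st[4]<600: print(col,ce,st,cast(c,ce,104 if st[4]<600 else 52).round(1))
E
```

```text
[435.23641302  86.59441736 294.71287727] 6.5
cam [442. 159. 465.]
r [414.   39.3] [385, 0, 57, 80, 2991] [578.1 229.9  52. ]
r [317.7  90.8] [310, 83, 16, 17, 218] [449.5 178.5 104. ]
r [316.9 203.7] [311, 196, 13, 16, 173] [435.   41.1 104. ]
y [317.4 131.4] [310, 124, 15, 16, 197] [444.6 132.6 104. ]
y [316.9 236. ] [311, 228, 13, 17, 190] [430.5  -4.4 104. ]
y [424.  283.5] [406, 276, 33, 18, 234] [574.5 -93.  104. ]
y [425.3 356. ] [417, 345, 20, 25, 333] [ 577.5 -222.9  104. ]
g [399.  195.7] [373, 144, 54, 107, 2725] [555.7  24.1  52. ]
g [317.2 169. ] [311, 163, 13, 13, 133] [439.8  86.7 104. ]
```

View pics/w2.png

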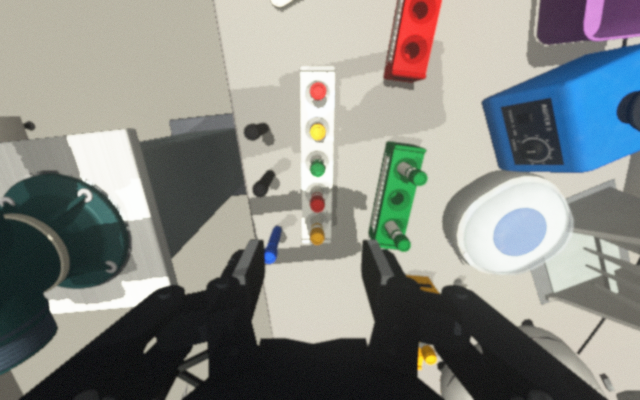

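The wrist view is now centred on the pale rack, whose five caps are at u≈317, v=91 to 236. Red free sockets are near (420,10) and (413,49), the green free socket near (397,198).

```bash
python3 - <<'E'
from h import *
im=cv2.imread("pics/w2.png")
a=cv2.resize(im[0:130,370:450],None,fx=4.5,fy=4.5,interpolation=cv2.INTER_CUBIC)
b=cv2.resize(im[130:260,360:440],None,fx=4.5,fy=4.5,interpolation=cv2.INTER_CUBIC)
cv2.imwrite("pics/c2.png",np.hstack([a,b]))
c=cam("scene")
for col in 'ryg':
    for ce,st in blobs(mask(c[0],col,120,60),20,300):
        if 270<ce[0]<370 and 170<ce[1]<260: print(col,ce,st,cast(c,ce,102).round(1))
E
```

```text
r [340.6 201.1] [337, 196, 8, 11, 80] [435.5  41.4 102. ]
r [300.4 236.9] [296, 231, 10, 13, 96] [450.3 178.2 102. ]
y [352.5 190.6] [349, 186, 8, 11, 76] [430.3  -4.3 102. ]
y [314.9 224.2] [311, 219, 9, 12, 93] [444.9 132.4 102. ]
g [286.1 186.1] [283, 181, 7, 11, 64] [566.8  61.9 102. ]
g [328.2 212.1] [325, 207, 8, 11, 73] [440.4  86.4 102. ]
```

View pics/c2.png

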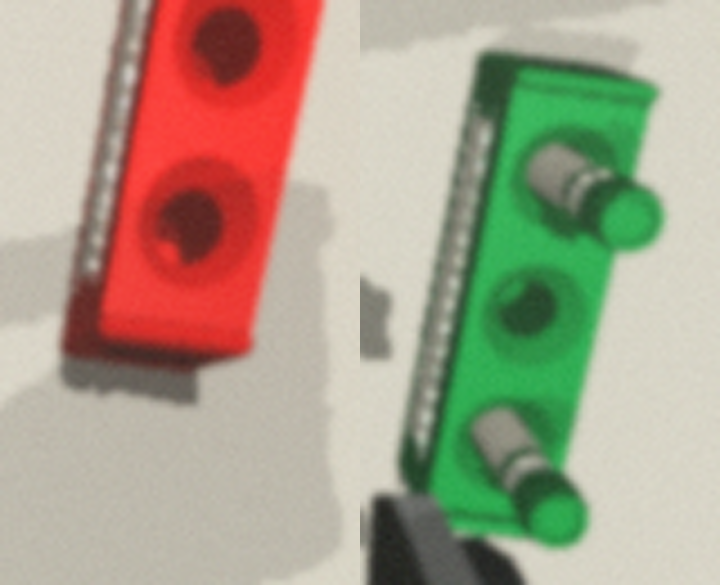

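The crop shows the red countersinks at pixels (414.4,49.1) and (422.4,10.0) and the green free one at (399.1,199.6), between its two fixed tubes.

```bash
python3 - <<'E'
from h import *
c=list(cam("top")); 
for n,p in dict(red0=(236.5,155.5),redm=(249.8,158.5),g0=(322.1,167.3),y1=(391.7,155.3),ym1=(424.3,160.7)).items(): print("top",n,cast(c,p,52).round(1))
c=cam("wrist"); print(abs(c[4]-np.load("w2.npy")).max())
for n,p in dict(redm=(414,48.7),red0=(422,9.6),g0=(398.7,199.2)).items(): print("wr",n,cast(c,p,52).round(1))
for p in [(395+ -2.5,0)]: pass
E
```

```text
top red0 [582.3 254.6  52. ]
top redm [573.9 217.4  52. ]
top g0 [549.7  16.7  52. ]
top y1 [ 584.3 -176.9   52. ]
top ym1 [ 569.3 -267.3   52. ]
1.0066299335429179
wr redm [577.4 218.8  52. ]
wr red0 [587.3 261.7  52. ]
wr g0 [554.8  18.6  52. ]
```

Call:
drive_tool(steps=[[0, 0.05, 1, 0, 0, 0, -0.2], [0, 0.05, 1, 0, 0, 0, -0.2], [0, 0.05, 1, 0, 0, 0, -0.2], [0, 0.05, 1, 0, 0, 0, -0.2], [0, 0.04, 1, 0, 0, 0, -0.2]])

```text
time: 7.28
tcp_pos: [439.1, 82.8, 194.7]
ee_rot: [[0.105, 0.994, 0.0], [0.994, -0.105, -0.001], [-0.001, 0.0, -1.0]]
force: [0.2, 0.4, 0.5]
width: 51.0
gripper_force: 0.0
```

Call:
drive_tool(steps=[[0, 0, 1, 0, 0, 0, -0.2], [0, 0, 1, 0, 0, 0, -0.2], [0, 0, 1, 0, 0, 0, -0.2], [0, 0, 0.8, 0, 0, 0, -0.2], [0, 0, 0.4, 0, 0, 0, -0.2]])

```text
time: 7.9
tcp_pos: [438.9, 83.2, 110.2]
ee_rot: [[0.104, 0.995, -0.001], [0.995, -0.104, -0.0], [-0.0, -0.001, -1.0]]
force: [-0.8, 0.2, 1.0]
width: 51.3
gripper_force: 0.0
```

```bash
python3 - <<'E'
from h import *
c=cam("wrist"); cv2.imwrite("pics/w3.png",c[0][:,:,::-1]); s=bot.read_state(); print(s["tcp_pos"],s["time"],s["width"])
for col in 'ryg':
    for ce,st in blobs(mask(c[0],col,120,60),60,6000): print(col,ce,st,cast(c,ce,104).round(1))
E
```

```text
[438.55606736  83.26511655 109.51145619] 7.95 51.00604129817533
r [479.6  28.6] [429, 0, 101, 62, 4516] [539.3 189.2 104. ]
r [314.9  68.6] [298, 50, 35, 39, 1003] [449.5 178.6 104. ]
r [314.3 284.4] [301, 266, 28, 38, 852] [435.2  41.5 104. ]
y [314.6 151.8] [299, 135, 33, 34, 852] [444.7 132.8 104. ]
y [314.  331.6] [301, 319, 26, 25, 539] [430.9   2.  104. ]
y [453.9 385.1] [437, 365, 36, 35, 462] [534.7 -59.8 104. ]
g [313.8 223.9] [301, 211, 27, 28, 400] [439.4  86.4 104. ]
```

View pics/w3.png

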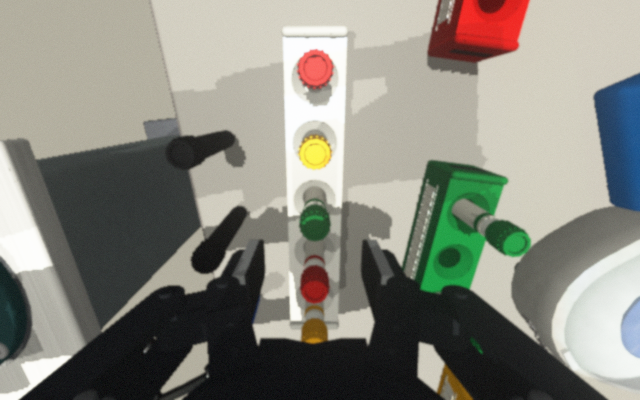

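The wrist view shows the green cap at (314,222) midway between the fingertips at (255,245) and (375,245). The neighbouring caps and the posts are clear.

Call:
drive_tool(steps=[[0.16, 0.05, 0.5, 0, 0, 0, -0.2], [0, 0, 0.5, 0, 0, 0, -0.2], [0, 0, 0.5, 0, 0, 0, -0.2], [0, 0, 0, 0, 0, 0, 1], [0, 0, 0, 0, 0, 0, 1]])

```text
time: 8.57
tcp_pos: [441.0, 86.7, 81.2]
ee_rot: [[0.104, 0.995, 0.0], [0.995, -0.104, -0.0], [-0.0, 0.0, -1.0]]
force: [-0.5, -0.1, 0.1]
width: 16.2
gripper_force: 53.8
```

Call:
drive_tool(steps=[[0, 0, 0, 0, 0, 0, 1], [0, 0, 0, 0, 0, 0, 1], [0, 0, 0, 0, 0, 0, 1], [0, 0, 0, 0, 0, 0, 1], [0, 0, 0, 0, 0, 0, 1]])

```text
time: 9.2
tcp_pos: [441.0, 86.7, 81.3]
ee_rot: [[0.104, 0.995, 0.001], [0.995, -0.104, -0.0], [-0.0, 0.001, -1.0]]
force: [-0.2, -0.1, 0.3]
width: 15.1
gripper_force: 58.7
```

Call:
drive_tool(steps=[[0, 0, -1, 0, 0, 0, 1], [0, 0, -1, 0, 0, 0, 1], [0, 0, -1, 0, 0, 0, 1], [0, 0, -1, 0, 0, 0, 1], [0, 0, -1, 0, 0, 0, 1]])

```text
time: 9.82
tcp_pos: [440.6, 86.7, 181.5]
ee_rot: [[0.104, 0.995, -0.001], [0.995, -0.104, -0.0], [-0.0, -0.0, -1.0]]
force: [-0.5, -0.5, -0.0]
width: 15.2
gripper_force: 58.6
```

```bash
python3 - <<'E'
from h import *
c=cam("scene"); cv2.imwrite("pics/s2.png",cv2.resize(c[0][100:300,180:440],None,fx=3,fy=3)[:,:,::-1])
w=cam("wrist"); cv2.imwrite("pics/w4.png",w[0][:,:,::-1]); s=bot.read_state(); print(s["tcp_pos"],s["width"],s["gripper_force"])
E
```

```text
[442.17396329  86.82077162 183.49689869] 15.03387226223561 58.634381890296936
```

View pics/s2.png

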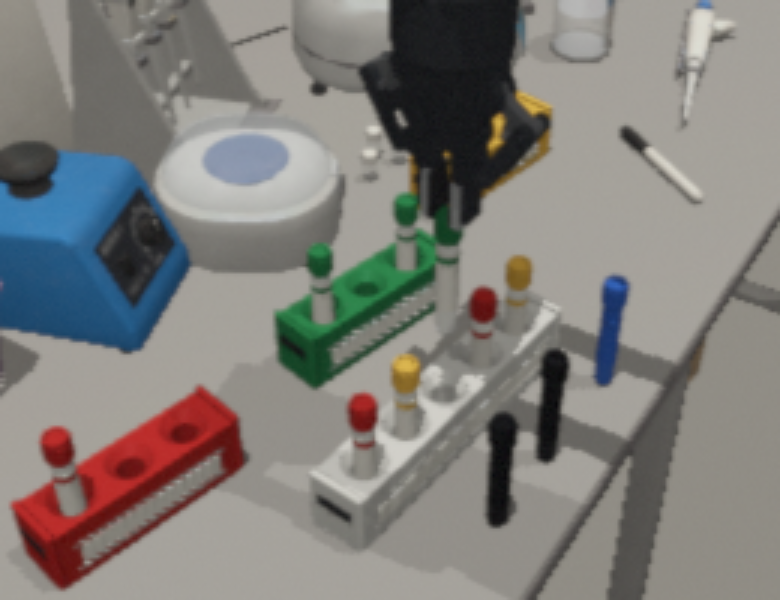

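View pics/w4.png

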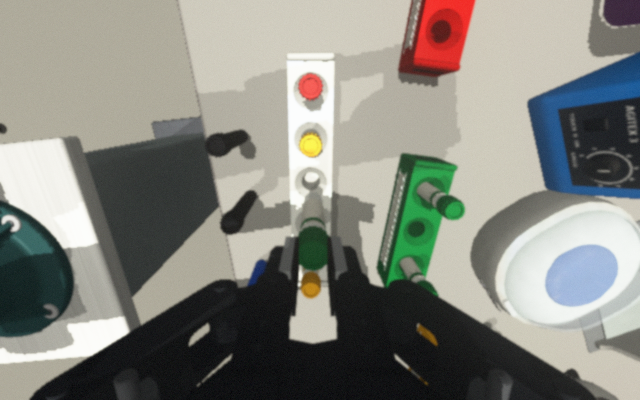

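The green tube hangs upright, held by its cap (scene crop: (447,230) to (447,330)), and its socket is now empty. In the wrist view the green free socket is at about (416,230).

```bash
cat >> h.py <<'E'
def delta(x,y,z):
    s=bot.read_state(); d=np.array([x,y,z])-s["tcp_pos"]; print("delta tool mm",(np.array(s["ee_rot"]).T@d).round(1),"t",s["time"])
E
python3 - <<'E'
from h import *
c=cam("wrist"); im=c[0]
print(cast(c,(416,229.5),52).round(1))
# fixed green caps top centroid check
for ce,st in blobs(mask(im,'g',120,60),60,9000): print(ce,st)
g=cv2.cvtColor(im,cv2.COLOR_RGB2GRAY)[200:262,385:445]
m=((g<45)).astype(np.uint8)*255
for ce,st in blobs(m,20,400): print("dark",ce+[385,200],st, cast(c,ce+[385,200],52).round(1))
delta(554.8,18.6,205)
E
```

```text
[551.6  21.   52. ]
[421.8 218.1] [384, 159, 81, 129, 4473]
[312.7 253.7] [299, 235, 28, 35, 674]
[428.8 287.7] [420, 282, 17, 14, 72]
delta tool mm [-56.  119.9 -22.8] t 9.975
```

Call:
drive_tool(steps=[[0, 0, -1, 0, 0, 0, 1], [-0.46, 0.99, -0.1, 0, 0, 0, 1], [-0.46, 0.99, 0, 0, 0, 0, 1], [-0.46, 0.99, 0, 0, 0, 0, 1], [-0.46, 0.99, 0, 0, 0, 0, 1]])

```text
time: 10.6
tcp_pos: [516.6, 40.7, 201.0]
ee_rot: [[0.104, 0.995, -0.003], [0.995, -0.104, -0.0], [-0.001, -0.003, -1.0]]
force: [0.1, -0.3, -0.0]
width: 14.9
gripper_force: 58.7
```

Call:
drive_tool(steps=[[-0.46, 0.99, 0, 0, 0, 0, 1], [-0.46, 0.98, 0, 0, 0, 0, 1], [0, 0, 0, 0, 0, 0, 1], [0, 0, 0, 0, 0, 0, 1], [0, 0, 0, 0, 0, 0, 1]])

```text
time: 11.22
tcp_pos: [552.5, 19.8, 202.8]
ee_rot: [[0.103, 0.995, -0.0], [0.995, -0.103, 0.0], [0.0, -0.001, -1.0]]
force: [-0.6, -0.4, -0.1]
width: 14.9
gripper_force: 58.7
```

```bash
python3 - <<'E'
from h import *
w=cam("wrist"); s=bot.read_state(); print(s["tcp_pos"],s["width"])
print("proj target rim",[proj(w,(553.5,19.5,52)).round(1)])
a=w[0][140:340,200:420]; cv2.imwrite("pics/w5.png",cv2.resize(a,None,fx=2.8,fy=2.8,interpolation=cv2.INTER_CUBIC)[:,:,::-1])
E
```

```text
[552.59863166  19.83795593 203.10356203] 15.33375433194111
proj target rim [array([314.1, 178.3])]
```

View pics/w5.png

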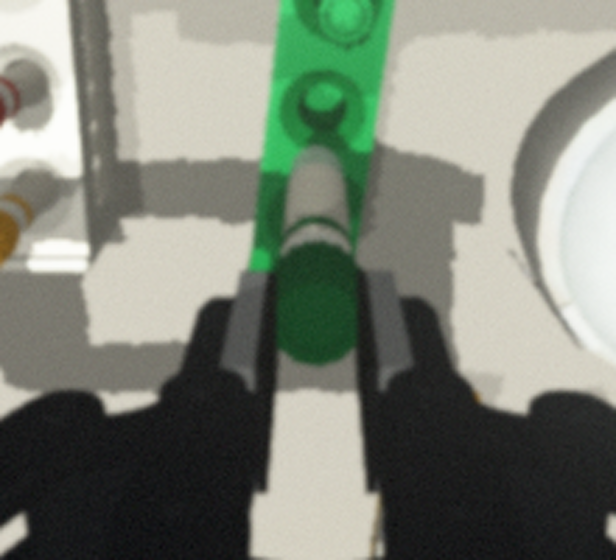

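The crop shows the free green socket's rim at (322,108), which is image pixel (315,178.6), in line with the hanging tube. The cast target projects to (314.1,178.3), so I only correct by 1 to 2 mm.

Call:
drive_tool(steps=[[-0.02, 0.1, 0.9, 0, 0, 0, 1], [0, 0, 0.9, 0, 0, 0, 1], [0, 0, 0.9, 0, 0, 0, 1], [0, 0, 0.9, 0, 0, 0, 1], [0, 0, 0.9, 0, 0, 0, 1]])

```text
time: 11.9
tcp_pos: [554.7, 18.9, 111.5]
ee_rot: [[0.104, 0.995, -0.001], [0.995, -0.104, -0.0], [-0.0, -0.001, -1.0]]
force: [-0.6, -0.7, -0.2]
width: 15.1
gripper_force: 58.7
```

Call:
drive_tool(steps=[[0, 0, 0.5, 0, 0, 0, 1], [0, 0, 0.4, 0, 0, 0, 1], [0, 0, 0.4, 0, 0, 0, 1], [0, 0, 0.2, 0, 0, 0, 1], [0, 0, 0, 0, 0, 0, 1]])

```text
time: 12.52
tcp_pos: [555.0, 18.9, 83.0]
ee_rot: [[0.104, 0.995, -0.0], [0.995, -0.104, -0.0], [-0.0, -0.0, -1.0]]
force: [-0.4, 0.3, -0.8]
width: 15.1
gripper_force: 58.7
```

Call:
drive_tool(steps=[[0, 0, 0.1, 0, 0, 0, 1], [0, 0, 0, 0, 0, 0, -0.2], [0, 0, 0, 0, 0, 0, -0.2], [0, 0, 0, 0, 0, 0, -0.2], [0, 0, -0.5, 0, 0, 0, -0.2]])

```text
time: 13.15
tcp_pos: [554.2, 18.9, 90.5]
ee_rot: [[0.104, 0.995, -0.002], [0.995, -0.104, 0.0], [-0.0, -0.002, -1.0]]
force: [-0.3, 0.4, 0.1]
width: 51.1
gripper_force: 0.0
```

Call:
drive_tool(steps=[[0, 0, -1, 0, 0, 0, -0.2], [0, 0, -1, 0, 0, 0, -0.2], [0, 0, -1, 0, 0, 0, -0.2], [0, 0, -1, 0, 0, 0, -0.2], [0, 0, -1, 0, 0, 0, -0.2]])

```text
time: 13.78
tcp_pos: [555.1, 18.9, 192.8]
ee_rot: [[0.104, 0.995, 0.001], [0.995, -0.104, -0.0], [-0.0, 0.001, -1.0]]
force: [-0.7, 0.6, 0.6]
width: 51.3
gripper_force: 0.0
```

```bash
python3 - <<'E'
from h import *
delta(450,178.4,115)
w=cam("wrist"); print("holding?",[ (ce,st) for ce,st in blobs(mask(w[0],'g',120,60),60,9000)])
c=cam("scene")
for ce,st in blobs(mask(c[0],'g',120,60),20,3000): print(ce,st)
print(proj(c,(554.5,19.3,102)))
E
```

```text
delta tool mm [ 147.8 -121.2   77.6] t 13.775
holding? [(array([313.3, 172.3]), [286, 104, 58, 147, 4905])]
[315.1 169.4] [312, 165, 7, 10, 56]
[301. 178.] [298, 174, 7, 9, 57]
[299.3 201.8] [272, 177, 59, 52, 856]
[286.1 186.2] [283, 181, 7, 11, 65]
[300.9027851  178.11904385]
```

Call:
drive_tool(steps=[[0.92, -0.76, 0, 0, 0, 0, -0.2], [0.92, -0.76, 0, 0, 0, 0, -0.2], [0.92, -0.76, 0, 0, 0, 0, -0.2], [0.92, -0.76, 0, 0, 0, 0, -0.2], [0.92, -0.76, 0, 0, 0, 0, -0.2]])

```text
time: 14.5
tcp_pos: [486.9, 120.2, 190.2]
ee_rot: [[0.102, 0.995, -0.002], [0.995, -0.102, 0.0], [-0.0, -0.002, -1.0]]
force: [0.2, 0.5, -0.8]
width: 51.4
gripper_force: 0.0
```

Call:
drive_tool(steps=[[0.92, -0.76, 0, 0, 0, 0, -0.2], [0.92, -0.75, 0, 0, 0, 0, -0.2], [0.95, -0.75, 0, 0, 0, 0, -0.2], [0, 0, 1, 0, 0, 0, -0.2], [0, 0, 1, 0, 0, 0, -0.2]])

```text
time: 15.12
tcp_pos: [448.0, 179.9, 150.1]
ee_rot: [[0.101, 0.995, -0.001], [0.995, -0.101, 0.0], [0.0, -0.001, -1.0]]
force: [-1.1, 0.0, -0.8]
width: 51.3
gripper_force: 0.0
```

Call:
drive_tool(steps=[[0, 0, 1, 0, 0, 0, -0.2], [0, 0, 0.6, 0, 0, 0, -0.2], [0, 0, 0, 0, 0, 0, -0.2], [0, 0, 0, 0, 0, 0, -0.2], [0, 0, 0, 0, 0, 0, -0.2]])

```text
time: 15.75
tcp_pos: [450.4, 178.7, 120.1]
ee_rot: [[0.104, 0.995, 0.002], [0.995, -0.104, 0.0], [0.001, 0.002, -1.0]]
force: [0.3, 0.5, 0.7]
width: 51.0
gripper_force: 0.0
```

Call:
drive_tool(steps=[[0, 0, 0.65, 0, 0, 0, -0.2], [0, 0, 0.65, 0, 0, 0, -0.2], [0, 0, 0.63, 0, 0, 0, -0.2], [0, 0, 0, 0, 0, 0, 0.2], [0, 0, 0, 0, 0, 0, 1]])

```text
time: 16.38
tcp_pos: [449.9, 178.5, 80.5]
ee_rot: [[0.104, 0.995, 0.0], [0.995, -0.104, -0.0], [-0.0, 0.0, -1.0]]
force: [0.2, 0.3, 0.7]
width: 17.4
gripper_force: 34.0
```

Call:
drive_tool(steps=[[0, 0, 0, 0, 0, 0, 1], [0, 0, 0, 0, 0, 0, 1], [0, 0, 0, 0, 0, 0, 1], [0, 0, -0.5, 0, 0, 0, 1], [0, 0, -1, 0, 0, 0, 1]])

```text
time: 17.0
tcp_pos: [449.2, 178.3, 110.5]
ee_rot: [[0.104, 0.995, -0.002], [0.995, -0.104, -0.001], [-0.001, -0.002, -1.0]]
force: [-0.2, -0.0, 0.3]
width: 15.4
gripper_force: 58.6
```

Call:
drive_tool(steps=[[0, 0, -1, 0, 0, 0, 1], [0, 0, -1, 0, 0, 0, 1], [0, 0, -1, 0, 0, 0, 1], [0, 0, -1, 0, 0, 0, 1], [0, 0, -0.5, 0, 0, 0, 1]])

```text
time: 17.62
tcp_pos: [450.4, 178.7, 202.6]
ee_rot: [[0.104, 0.995, 0.003], [0.995, -0.104, 0.001], [0.001, 0.003, -1.0]]
force: [0.5, -1.4, -0.3]
width: 15.3
gripper_force: 58.6
```

```bash
python3 - <<'E'
from h import *
w=cam("wrist"); s=bot.read_state(); print(s["tcp_pos"],s["width"],s["time"]); delta(577.4,218.8,203)
p0=proj(w,(577.4,218.8,52)); p1=proj(w,(582,265,52)); print(p0,p1)
u,v=380,40; a=w[0][v:v+220,u:u+160]; cv2.imwrite("pics/w6.png",cv2.resize(a,None,fx=2.7,fy=2.7,interpolation=cv2.INTER_CUBIC)[:,:,::-1])
E
```

```text
[450.80767518 178.75930145 203.41104334] 15.6931000783473 17.675
delta tool mm [ 53.  121.7   1. ] t 17.675
[426.64988862 130.13233488] [431.6096103   83.84414567]
```

View pics/w6.png

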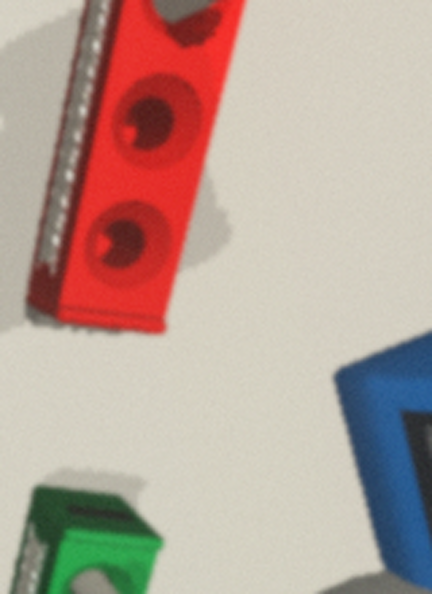

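The crop shows the red free sockets at (128,244) and (157,120), which are image pixels (427.1,130.1) and (437.8,84.1). The red tube is in the grip.

```bash
python3 - <<'E'
from h import *
w=cam("wrist")
a=cast(w,(427.1,130.1),52); b=cast(w,(437.8,84.1),52); print(a.round(1),b.round(1),np.linalg.norm(a-b)); delta(a[0],a[1],203);delta(b[0],b[1],203)
E
```

```text
[578.8 218.8  52. ] [589.3 264.3  52. ] 46.65516502897151
delta tool mm [ 53.2 123.5  -0.4] t 17.725
delta tool mm [ 99.5 129.2  -0.3] t 17.725
```

Call:
drive_tool(steps=[[0.7, 0.92, 0, 0, 0, 0, 1], [0.7, 0.92, 0, 0, 0, 0, 1], [0.7, 0.92, 0, 0, 0, 0, 1], [0.7, 0.92, 0, 0, 0, 0, 1], [0.7, 0.92, 0, 0, 0, 0, 1]])

```text
time: 18.35
tcp_pos: [548.7, 238.8, 199.1]
ee_rot: [[0.104, 0.995, -0.002], [0.995, -0.104, -0.001], [-0.001, -0.002, -1.0]]
force: [0.4, -0.7, -0.0]
width: 15.6
gripper_force: 58.6
```

Call:
drive_tool(steps=[[0.7, 0.92, 0, 0, 0, 0, 1], [0.73, 0.92, 0, 0, 0, 0, 1], [0, 0, 0, 0, 0, 0, 1], [0, 0, 0, 0, 0, 0, 1], [0, 0, 0, 0, 0, 0, 1]])

```text
time: 18.98
tcp_pos: [587.5, 262.8, 200.6]
ee_rot: [[0.104, 0.995, -0.0], [0.995, -0.104, -0.0], [-0.0, -0.0, -1.0]]
force: [0.0, 0.7, 0.6]
width: 15.2
gripper_force: 58.7
```

```bash
python3 - <<'E'
from h import *
w=cam("wrist"); s=bot.read_state(); print(s["tcp_pos"],s["width"]); delta(589,263.9,83)
print(proj(w,(589,263.9,52)),proj(w,(578.8,218.8,52)))
a=w[0][100:300,220:420]; cv2.imwrite("pics/w7.png",cv2.resize(a,None,fx=2.8,fy=2.8,interpolation=cv2.INTER_CUBIC)[:,:,::-1])
E
```

```text
[587.58597036 262.81061003 200.79933723] 15.395594887092248
delta tool mm [  1.2   1.3 117.8] t 19.025
[314.48540569 177.46338285] [309.67093954 216.03655655]
```

View pics/w7.png

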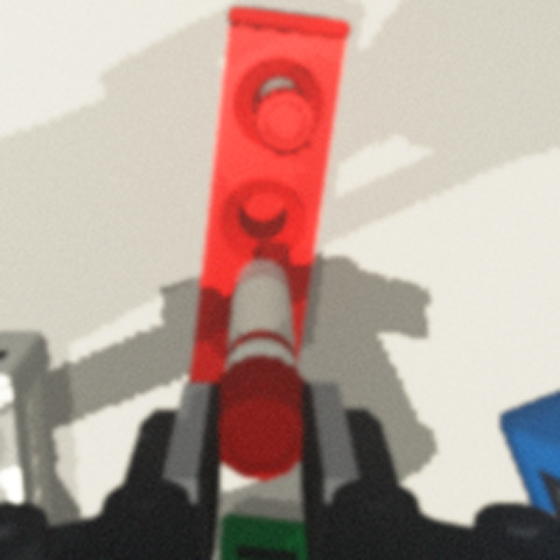

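The crop shows the red middle socket's rim at (263,218), image pixel (313.6,177.5), against a predicted (314.5,177.5). That is within about 1 mm.

Call:
drive_tool(steps=[[0.06, 0.01, 0.9, 0, 0, 0, 1], [0, 0, 0.9, 0, 0, 0, 1], [0, 0, 0.9, 0, 0, 0, 1], [0, 0, 0.9, 0, 0, 0, 1], [0, 0, 0.8, 0, 0, 0, 1]])

```text
time: 19.65
tcp_pos: [588.0, 264.2, 110.6]
ee_rot: [[0.104, 0.995, -0.001], [0.995, -0.104, -0.001], [-0.001, -0.001, -1.0]]
force: [-0.5, 0.5, -0.6]
width: 15.3
gripper_force: 58.7
```

Call:
drive_tool(steps=[[0, 0, 0.5, 0, 0, 0, 1], [0, 0, 0.4, 0, 0, 0, 1], [0, 0, 0.4, 0, 0, 0, 1], [0, 0, 0.2, 0, 0, 0, 1], [0, 0, 0, 0, 0, 0, 1]])

```text
time: 20.27
tcp_pos: [588.4, 264.3, 82.3]
ee_rot: [[0.104, 0.995, -0.0], [0.995, -0.104, -0.0], [-0.0, -0.0, -1.0]]
force: [0.1, -0.5, -0.1]
width: 15.2
gripper_force: 58.7
```

Call:
drive_tool(steps=[[0, 0, 0.1, 0, 0, 0, 1], [0, 0, 0, 0, 0, 0, -0.2], [0, 0, 0, 0, 0, 0, -0.2], [0, 0, 0, 0, 0, 0, -0.2], [0, 0, -0.5, 0, 0, 0, -0.2]])

```text
time: 20.9
tcp_pos: [587.7, 264.1, 89.8]
ee_rot: [[0.104, 0.995, -0.002], [0.995, -0.104, -0.001], [-0.001, -0.002, -1.0]]
force: [0.0, 0.4, -0.4]
width: 51.4
gripper_force: 0.0
```

Call:
drive_tool(steps=[[0, 0, -1, 0, 0, 0, -0.2], [0, 0, -1, 0, 0, 0, -0.2], [0, 0, -1, 0, 0, 0, -0.2], [0, 0, -1, 0, 0, 0, -0.2], [-0.99, -0.54, 0, 0, 0, 0, -0.2]])

```text
time: 21.52
tcp_pos: [577.6, 247.0, 175.1]
ee_rot: [[0.102, 0.995, 0.007], [0.995, -0.103, 0.003], [0.003, 0.007, -1.0]]
force: [0.4, -1.4, 0.2]
width: 51.2
gripper_force: 0.0
```

Call:
drive_tool(steps=[[-0.99, -0.54, 0, 0, 0, 0, -0.2], [-0.99, -0.54, 0, 0, 0, 0, -0.2], [-0.99, -0.54, 0, 0, 0, 0, -0.2], [-0.99, -0.54, 0, 0, 0, 0, -0.2], [-0.99, -0.54, 0, 0, 0, 0, -0.2]])

```text
time: 22.15
tcp_pos: [511.8, 152.4, 172.7]
ee_rot: [[0.104, 0.995, 0.003], [0.995, -0.104, 0.0], [0.001, 0.003, -1.0]]
force: [-0.5, 0.1, 0.0]
width: 51.2
gripper_force: 0.0
```

Call:
drive_tool(steps=[[-0.99, -0.54, 0, 0, 0, 0, -0.2], [-0.99, -0.54, 0, 0, 0, 0, -0.2], [-0.99, -0.54, 0, 0, 0, 0, -0.2], [-0.99, -0.54, 0, 0, 0, 0, -0.2], [-0.99, -0.54, 0, 0, 0, 0, -0.2]])

```text
time: 22.78
tcp_pos: [447.1, 59.0, 171.1]
ee_rot: [[0.104, 0.995, 0.001], [0.995, -0.104, -0.0], [-0.0, 0.001, -1.0]]
force: [0.0, 0.1, 0.2]
width: 51.5
gripper_force: 0.0
```

Call:
drive_tool(steps=[[-0.99, -0.51, 0, 0, 0, 0, -0.2], [0, 0, 1, 0, 0, 0, -0.2], [0, 0, 1, 0, 0, 0, -0.2], [0, 0, 0, 0, 0, 0, -0.2], [0, 0, 0, 0, 0, 0, -0.2]])

```text
time: 23.4
tcp_pos: [435.8, 41.2, 131.5]
ee_rot: [[0.104, 0.995, 0.001], [0.995, -0.104, -0.0], [0.0, 0.001, -1.0]]
force: [0.3, -0.6, -0.5]
width: 51.5
gripper_force: 0.0
```

```bash
python3 - <<'E'
from h import *
delta(435.3,41.5,81)
c=cam("scene")
for ce,st in blobs(mask(c[0],'r',120,60),20,3000): print(ce,st)
print(proj(c,(588,264,102)))
w=cam("wrist")
for ce,st in blobs(mask(w[0],'r',120,60),100,9000): print(ce,st,cast(w,ce,104).round(1))
E
```

```text
delta tool mm [ 0.3 -0.6 50.5] t 23.4
[383.8  72.3] [381, 69, 7, 7, 31]
[340.7 201.2] [337, 196, 8, 11, 77]
[222.4 259. ] [184, 229, 77, 67, 1825]
[198.7 248.5] [194, 242, 10, 14, 110]
[271.9 337.9] [270, 336, 5, 5, 22]
[218.66939069 236.96518803]
[451.6   5.9] [423, 0, 68, 14, 553] [530.8 165.  104. ]
[311.9 216.9] [299, 202, 27, 31, 647] [435.   41.3 104. ]
```

Call:
drive_tool(steps=[[0, -0.03, 0.85, 0, 0, 0, -0.2], [0, 0, 0.85, 0, 0, 0, -0.2], [0, 0, 0.82, 0, 0, 0, -0.2], [0, 0, 0, 0, 0, 0, 0.2], [0, 0, 0, 0, 0, 0, 1]])

```text
time: 24.12
tcp_pos: [435.0, 41.5, 80.1]
ee_rot: [[0.104, 0.995, -0.0], [0.995, -0.104, -0.0], [-0.0, -0.0, -1.0]]
force: [-0.6, 0.5, -0.9]
width: 17.5
gripper_force: 35.0
```

Call:
drive_tool(steps=[[0, 0, 0, 0, 0, 0, 1], [0, 0, 0, 0, 0, 0, 1], [0, 0, 0, 0, 0, 0, 1], [0, 0, -0.5, 0, 0, 0, 1], [0, 0, -1, 0, 0, 0, 1]])

```text
time: 24.75
tcp_pos: [434.3, 41.5, 110.2]
ee_rot: [[0.104, 0.995, -0.002], [0.995, -0.104, -0.0], [-0.0, -0.002, -1.0]]
force: [0.8, -0.9, 0.1]
width: 15.7
gripper_force: 58.6
```

Call:
drive_tool(steps=[[0, 0, -1, 0, 0, 0, 1], [0, 0, -1, 0, 0, 0, 1], [0, 0, -1, 0, 0, 0, 1], [0, 0, -1, 0, 0, 0, 1], [0, 0, -0.6, 0, 0, 0, 1]])

```text
time: 25.38
tcp_pos: [435.4, 41.5, 204.0]
ee_rot: [[0.104, 0.995, 0.003], [0.995, -0.104, -0.0], [0.0, 0.003, -1.0]]
force: [0.1, -0.3, -1.0]
width: 15.3
gripper_force: 58.6
```

```bash
python3 - <<'E'
from h import *
s=bot.read_state(); print(s["tcp_pos"],s["width"]); delta(577.8,218.6,204)
E
```

```text
[435.43370141  41.47899122 204.02836749] 15.322148628726294
delta tool mm [190.9 123.2   0.4] t 25.375
```

Call:
drive_tool(steps=[[0.95, 0.62, -0.1, 0, 0, 0, 1], [0.95, 0.62, 0, 0, 0, 0, 1], [0.95, 0.62, 0, 0, 0, 0, 1], [0.95, 0.62, 0, 0, 0, 0, 1], [0.95, 0.62, 0, 0, 0, 0, 1]])

```text
time: 26.0
tcp_pos: [506.7, 130.1, 204.1]
ee_rot: [[0.104, 0.995, -0.0], [0.995, -0.104, -0.0], [-0.0, -0.0, -1.0]]
force: [0.2, -0.6, 0.1]
width: 15.4
gripper_force: 58.6
```

Call:
drive_tool(steps=[[0.95, 0.62, 0, 0, 0, 0, 1], [0.95, 0.62, 0, 0, 0, 0, 1], [0.95, 0.62, 0, 0, 0, 0, 1], [0.95, 0.62, 0, 0, 0, 0, 1], [1, 0.58, 0, 0, 0, 0, 1]])

```text
time: 26.62
tcp_pos: [577.6, 219.2, 203.9]
ee_rot: [[0.104, 0.995, -0.001], [0.995, -0.104, -0.0], [-0.0, -0.001, -1.0]]
force: [1.2, -0.0, -0.7]
width: 15.4
gripper_force: 58.6
```

Call:
drive_tool(steps=[[0, 0, 0, 0, 0, 0, 1], [0, 0, 0, 0, 0, 0, 1], [0, 0, 0, 0, 0, 0, 1], [0, 0, 0, 0, 0, 0, 1], [0, 0, 0, 0, 0, 0, 1]])

```text
time: 27.25
tcp_pos: [577.1, 218.3, 204.3]
ee_rot: [[0.104, 0.995, 0.0], [0.995, -0.104, -0.0], [-0.0, 0.0, -1.0]]
force: [-0.6, -0.4, -0.5]
width: 15.4
gripper_force: 58.7
```

```bash
python3 - <<'E'
from h import *
w=cam("wrist"); s=bot.read_state(); print(s["tcp_pos"],s["width"]); delta(577.8,218.6,83)
print(proj(w,(577.8,218.6,52)),proj(w,(588,264,110)))
a=w[0][100:300,220:420]; cv2.imwrite("pics/w8.png",cv2.resize(a,None,fx=2.8,fy=2.8,interpolation=cv2.INTER_CUBIC)[:,:,::-1])
E
```

```text
[577.15103508 218.43141103 204.31262797] 15.516730894811205
delta tool mm [  0.2   0.6 121.3] t 27.3
[313.72340526 177.57833291] [320.12615301 141.69678742]
```

View pics/w8.png

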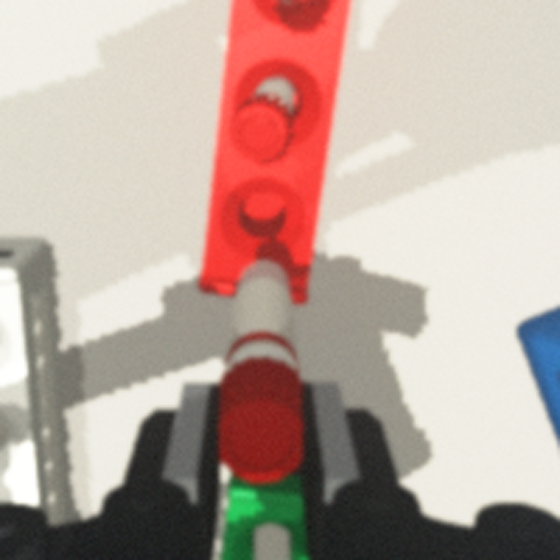

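The crop shows the red-46 rim at (262,217), image pixel (313.3,177.2), matching the prediction. The first red tube sits in the middle socket with its cap at (263,130), leaning slightly.

Call:
drive_tool(steps=[[0.01, 0.02, 0.9, 0, 0, 0, 1], [0, 0, 0.9, 0, 0, 0, 1], [0, 0, 0.9, 0, 0, 0, 1], [0, 0, 0.9, 0, 0, 0, 1], [0, 0, 0.8, 0, 0, 0, 1]])

```text
time: 27.92
tcp_pos: [577.2, 218.7, 114.2]
ee_rot: [[0.104, 0.995, -0.001], [0.995, -0.104, -0.0], [-0.001, -0.001, -1.0]]
force: [-0.5, -0.8, -0.5]
width: 15.6
gripper_force: 58.7
```

Call:
drive_tool(steps=[[0, 0, 0.5, 0, 0, 0, 1], [0, 0, 0.4, 0, 0, 0, 1], [0, 0, 0.4, 0, 0, 0, 1], [0, 0, 0.35, 0, 0, 0, 1], [0, 0, 0, 0, 0, 0, 1]])

```text
time: 28.55
tcp_pos: [577.3, 218.7, 82.4]
ee_rot: [[0.104, 0.995, -0.001], [0.995, -0.104, -0.0], [-0.001, -0.001, -1.0]]
force: [-0.1, -0.3, 0.2]
width: 15.8
gripper_force: 58.7
```

Call:
drive_tool(steps=[[0, 0, 0.1, 0, 0, 0, 1], [0, 0, 0, 0, 0, 0, -0.2], [0, 0, 0, 0, 0, 0, -0.2], [0, 0, 0, 0, 0, 0, -0.2], [0, 0, -0.5, 0, 0, 0, -0.2]])

```text
time: 29.18
tcp_pos: [576.9, 218.6, 90.4]
ee_rot: [[0.104, 0.995, -0.002], [0.995, -0.104, -0.001], [-0.001, -0.002, -1.0]]
force: [0.3, 0.1, -0.1]
width: 51.1
gripper_force: 0.0
```

Call:
drive_tool(steps=[[0, 0, -1, 0, 0, 0, -0.2], [0, 0, -1, 0, 0, 0, -0.2], [0, 0, -1, 0, 0, 0, -0.2], [0, 0, -1, 0, 0, 0, -0.2], [-0.71, -0.88, 0, 0, 0, 0, -0.2]])

```text
time: 29.8
tcp_pos: [560.5, 207.2, 174.4]
ee_rot: [[0.103, 0.995, 0.006], [0.995, -0.103, 0.002], [0.002, 0.006, -1.0]]
force: [-0.0, -0.7, -0.5]
width: 50.9
gripper_force: 0.0
```

Call:
drive_tool(steps=[[-0.71, -0.88, 0, 0, 0, 0, -0.2], [-0.71, -0.88, 0, 0, 0, 0, -0.2], [-0.71, -0.88, 0, 0, 0, 0, -0.2], [-0.71, -0.88, 0, 0, 0, 0, -0.2], [-0.71, -0.88, 0, 0, 0, 0, -0.2]])

```text
time: 30.42
tcp_pos: [463.4, 144.7, 172.1]
ee_rot: [[0.104, 0.995, 0.002], [0.995, -0.104, 0.0], [0.0, 0.002, -1.0]]
force: [-0.0, -0.4, 0.5]
width: 51.6
gripper_force: 0.0
```

Call:
drive_tool(steps=[[-0.71, -0.88, 0, 0, 0, 0, -0.2], [0, 0, 1, 0, 0, 0, -0.2], [0, 0, 1, 0, 0, 0, -0.2], [0, 0, 0, 0, 0, 0, -0.2], [0, 0, 0, 0, 0, 0, -0.2]])

```text
time: 31.05
tcp_pos: [445.4, 132.9, 132.4]
ee_rot: [[0.104, 0.995, 0.002], [0.995, -0.104, 0.0], [0.0, 0.002, -1.0]]
force: [-0.7, 0.3, 0.2]
width: 51.2
gripper_force: 0.0
```

```bash
python3 - <<'E'
from h import *
delta(444.8,132.5,81)
w=cam("wrist")
for ce,st in blobs(mask(w[0],'y',120,60),100,9000): print(ce,st,cast(w,ce,104).round(1))
E
```

```text
delta tool mm [-0.5 -0.7 51.4] t 31.05
[312.3 216.5] [299, 201, 27, 32, 678] [444.7 133.  104. ]
[438.7 390.2] [429, 377, 22, 23, 147] [539.5 -42.2 104. ]
```

Call:
drive_tool(steps=[[-0.02, -0.03, 0.85, 0, 0, 0, -0.2], [0, 0, 0.85, 0, 0, 0, -0.2], [0, 0, 0.87, 0, 0, 0, -0.2], [0, 0, 0, 0, 0, 0, 0.2], [0, 0, 0, 0, 0, 0, 1]])

```text
time: 31.72
tcp_pos: [444.3, 132.4, 79.7]
ee_rot: [[0.104, 0.995, -0.0], [0.995, -0.104, -0.0], [-0.0, -0.0, -1.0]]
force: [0.9, -0.2, 0.9]
width: 17.4
gripper_force: 36.1
```

Call:
drive_tool(steps=[[0, 0, 0, 0, 0, 0, 1], [0, 0, 0, 0, 0, 0, 1], [0, 0, 0, 0, 0, 0, 1], [0, 0, -0.5, 0, 0, 0, 1], [0, 0, -1, 0, 0, 0, 1]])

```text
time: 32.35
tcp_pos: [443.5, 132.3, 109.7]
ee_rot: [[0.104, 0.995, -0.002], [0.995, -0.104, -0.0], [-0.001, -0.002, -1.0]]
force: [-0.3, -0.2, 0.4]
width: 15.4
gripper_force: 58.6
```

Call:
drive_tool(steps=[[0, 0, -1, 0, 0, 0, 1], [0, 0, -1, 0, 0, 0, 1], [0, 0, -1, 0, 0, 0, 1], [0, 0, -1, 0, 0, 0, 1], [0, 0, -0.7, 0, 0, 0, 1]])

```text
time: 32.98
tcp_pos: [444.6, 132.5, 205.6]
ee_rot: [[0.104, 0.995, 0.002], [0.995, -0.104, 0.0], [0.001, 0.002, -1.0]]
force: [-0.2, 0.4, 0.1]
width: 16.1
gripper_force: 58.6
```

Call:
drive_tool(steps=[[-0.97, 0.58, 0, 0, 0, 0, 1], [-0.97, 0.58, 0, 0, 0, 0, 1], [-0.97, 0.58, 0, 0, 0, 0, 1], [-0.97, 0.58, 0, 0, 0, 0, 1], [-0.97, 0.58, 0, 0, 0, 0, 1]])

```text
time: 33.6
tcp_pos: [492.0, 29.3, 203.9]
ee_rot: [[0.104, 0.995, -0.0], [0.995, -0.104, -0.0], [-0.0, -0.0, -1.0]]
force: [-0.7, 1.1, 0.8]
width: 15.8
gripper_force: 58.6
```

Call:
drive_tool(steps=[[-0.97, 0.58, 0, 0, 0, 0, 1], [-0.97, 0.58, 0, 0, 0, 0, 1], [-0.97, 0.58, 0, 0, 0, 0, 1], [-0.97, 0.58, 0, 0, 0, 0, 1], [-0.97, 0.58, 0, 0, 0, 0, 1]])

```text
time: 34.22
tcp_pos: [539.9, -73.8, 203.7]
ee_rot: [[0.104, 0.995, -0.0], [0.995, -0.104, 0.0], [-0.0, -0.0, -1.0]]
force: [-1.4, -0.6, -0.3]
width: 15.7
gripper_force: 58.6
```

Call:
drive_tool(steps=[[-0.97, 0.58, 0, 0, 0, 0, 1], [-0.97, 0.58, 0, 0, 0, 0, 1], [-0.97, 0.58, 0, 0, 0, 0, 1], [-0.97, 0.58, 0, 0, 0, 0, 1], [-0.97, 0.58, 0, 0, 0, 0, 1]])

```text
time: 34.85
tcp_pos: [587.6, -176.4, 203.6]
ee_rot: [[0.104, 0.995, 0.0], [0.995, -0.104, -0.0], [-0.0, 0.0, -1.0]]
force: [0.3, 0.1, 0.5]
width: 15.9
gripper_force: 58.6
```

Call:
drive_tool(steps=[[0, 0, 0, 0, 0, 0, 1], [0, 0, 0, 0, 0, 0, 1], [0, 0, 0, 0, 0, 0, 1], [0, 0, 0, 0, 0, 0, 1], [0, 0, 0, 0, 0, 0, 1]])

```text
time: 35.48
tcp_pos: [586.9, -174.6, 203.9]
ee_rot: [[0.103, 0.995, 0.0], [0.995, -0.103, -0.0], [-0.0, 0.0, -1.0]]
force: [0.2, 0.4, -0.1]
width: 15.9
gripper_force: 58.6
```

```bash
python3 - <<'E'
from h import *
w=cam("wrist"); cv2.imwrite("pics/w9.png",w[0][:,:,::-1]); s=bot.read_state(); print(s["tcp_pos"],s["width"],s["time"])
p=proj(w,(588,-175.5,52)); print("expect",p.round(1))
V=w[0].max(2); u0,v0=p.astype(int)
for v in range(v0-30,v0+34,4): print(v," ".join("%3d"%x for x in V[v,u0-32:u0+33:3]))
E
```

```text
[ 586.96035917 -174.74645278  203.89387523] 15.735358525132838 35.525
expect [314.1 178.6]
148 217 217 217 217 217 218 169 163 149 126 122 114 111 106 111 114 119 151 168 189 192 189
152 216 214 219 216 216 215 251 253 252 252 251 250 248 243 241 236 228 220 203 189 189 192
156 215 220 217 218 216 225 250 250 251 248 244 246 247 242 236 239 244 245 247 222 189 212
160 215 218 217 217 216 227 253 253 253 253 253 253 253 253 253 253 253 252 252 218 196 219
164 218 219 219 216 220 233 253 253 253 253 252 252 252 253 253 253 253 253 253 208 198 216
168 216 219 216 218 215 233 253 253 249 237 236 237 240 240 243 250 253 253 251 201 210 217
172 215 216 214 216 216 238 253 249 237 231 248 252 253 251 245 243 250 253 250 195 208 219
176 213 216 214 216 215 246 252 240 237 200 252 253 252 250 203 247 248 253 246 191 211 216
180 134 151 199 198 212 248 252 242 240 149 159 189 183 153 189 249 249 253 239 197 216 215
184 132 129 130 130 136 246 253 244 244 235 157 141 131 168 247 250 250 253 228 195 220 218
188 128 130 128 131 134 215 239 249 244 248 227 172 176 181 230 250 252 253 213 205 217 218
192 132 126 129 128 134 206 212 214 204 187 166 163 172 185 214 248 253 251 139 156 208 216
196 131 127 129 128 140 207 210 209 193 155 157 155 151 162 208 208 209 193 109 124 131 143
200 140 131 126 129 143 204 210 208 156 146 150 150 147 145 195 208 205 181 102 128 132 129
204 128 129 128 129 153 209 207 203 148 149 152 152 144 138 156 162 197 165 105 128 128 128
208 127 128 130 128 153 204 205 174 144 150 148 149 147 138 134 156 157 146 111 128 133 130
```

Call:
drive_tool(steps=[[-0.07, 0.18, 0.3, 0, 0, 0, 1], [0, 0, 0, 0, 0, 0, 1], [0, 0, 0, 0, 0, 0, 1], [0, 0, 0, 0, 0, 0, 1], [0, 0, 0, 0, 0, 0, 1]])

```text
time: 36.15
tcp_pos: [590.5, -176.9, 197.9]
ee_rot: [[0.104, 0.995, 0.0], [0.995, -0.104, -0.0], [-0.0, 0.0, -1.0]]
force: [-1.5, 0.2, -0.6]
width: 15.7
gripper_force: 58.6
```

```bash
python3 - <<'E'
from h import *
w=cam("wrist"); delta(590.4,-176.6,83)
V=w[0].max(2).astype(int); S=w[0].min(2)
p=proj(w,(590.4,-176.6,52)); print("expect",p.round(1)); u0,v0=p.astype(int)
for v in range(v0-22,v0+24,2): print(v," ".join("%3d"%x for x in w[0][v,u0-26:u0+27:2,1]))
E
```

```text
delta tool mm [  0.3  -0.2 114.9] t 36.2
expect [313.1 178.9]
156 211 211 212 213 240 246 246 245 244 241 238 237 236 234 224 214 201 202 192 189 189 185 180 187 176 176 186
158 211 212 212 215 241 248 247 248 247 248 247 247 247 246 246 245 244 244 242 239 229 219 210 210 201 185 187
160 214 213 212 218 242 248 247 247 247 247 246 247 247 246 247 247 247 246 246 246 242 239 230 228 212 185 190
162 213 211 214 220 243 247 247 247 247 247 246 246 247 246 246 246 247 246 246 245 236 231 228 228 209 184 192
164 214 214 212 223 243 246 246 247 247 246 243 238 232 231 233 238 244 245 246 236 230 228 228 229 208 188 193
166 212 212 211 222 245 247 247 246 244 232 205 185 188 188 186 197 215 233 241 234 228 228 225 228 200 185 191
168 213 210 214 226 244 246 246 242 214 184 184 182 182 188 190 188 188 201 209 221 227 227 227 226 196 187 200
170 214 210 212 226 246 247 241 219 186 183 176 180 209 222 232 221 199 195 195 200 226 227 228 224 193 186 202
172 213 212 212 226 246 246 229 188 182 176 167 208 225 229 235 239 230 200 197 195 208 226 229 223 193 185 202
174 210 210 213 230 245 242 20
[... 837 characters left out ...]
 240 243 239 202 183 203 210
190 127 127 128 150 153 154 168 167 153 182 176 200 164 132 127 134 130 131 150 225 242 244 235 160 145 187 210
192 124 127 127 150 157 155 152 155 148 140 139 161 144 132 136 131 128 140 152 224 241 242 214 117 102 143 193
194 124 123 131 151 153 158 156 156 155 152 148 137 137 135 141 140 140 148 156 185 203 194 147 102 101 119 133
196 123 126 131 155 154 154 154 155 154 154 146 138 140 142 142 141 136 139 150 154 152 153 128  99  99 119 125
198 125 128 130 150 155 157 155 156 154 147 136 137 142 147 142 139 142 130 139 151 151 151 125  97 103 124 128
200 124 129 134 151 155 156 155 158 153 144 139 144 146 148 144 140 140 130 138 154 155 151 118  93 103 124 125
```

Call:
drive_tool(steps=[[0, 0, 0.9, 0, 0, 0, 1], [0, 0, 0.9, 0, 0, 0, 1], [0, 0, 0.9, 0, 0, 0, 1], [0, 0, 0.9, 0, 0, 0, 1], [0, 0, 0.6, 0, 0, 0, 1]])

```text
time: 36.83
tcp_pos: [589.8, -176.6, 111.6]
ee_rot: [[0.104, 0.995, -0.002], [0.995, -0.104, 0.001], [0.001, -0.002, -1.0]]
force: [-0.4, -0.6, 0.3]
width: 15.8
gripper_force: 58.6
```

Call:
drive_tool(steps=[[0, 0, 0.4, 0, 0, 0, 1], [0, 0, 0.4, 0, 0, 0, 1], [0, 0, 0.4, 0, 0, 0, 1], [0, 0, 0.35, 0, 0, 0, 1], [0, 0, 0, 0, 0, 0, 1]])

```text
time: 37.45
tcp_pos: [590.0, -176.7, 81.9]
ee_rot: [[0.104, 0.995, -0.001], [0.995, -0.104, 0.0], [0.0, -0.001, -1.0]]
force: [0.1, -0.1, -0.4]
width: 15.6
gripper_force: 58.6
```

Call:
drive_tool(steps=[[0, 0, 0.1, 0, 0, 0, 1], [0, 0, 0, 0, 0, 0, -0.2], [0, 0, 0, 0, 0, 0, -0.2], [0, 0, 0, 0, 0, 0, -0.2], [0, 0, -0.5, 0, 0, 0, -0.2]])

```text
time: 38.08
tcp_pos: [589.8, -176.6, 90.1]
ee_rot: [[0.104, 0.995, -0.002], [0.995, -0.104, 0.001], [0.001, -0.002, -1.0]]
force: [0.4, -0.7, 0.6]
width: 51.0
gripper_force: 0.0
```

Call:
drive_tool(steps=[[0, 0, -1, 0, 0, 0, -0.2], [0, 0, -1, 0, 0, 0, -0.2], [0, 0, -1, 0, 0, 0, -0.2], [0, 0, -1, 0, 0, 0, -0.2], [0.86, -0.98, 0, 0, 0, 0, -0.2]])

```text
time: 38.7
tcp_pos: [574.5, -159.0, 173.9]
ee_rot: [[0.105, 0.994, 0.006], [0.994, -0.105, -0.002], [-0.002, 0.006, -1.0]]
force: [-0.3, 0.3, 0.2]
width: 51.1
gripper_force: 0.0
```

Call:
drive_tool(steps=[[0.86, -0.98, 0, 0, 0, 0, -0.2], [0.86, -0.98, 0, 0, 0, 0, -0.2], [0.86, -0.98, 0, 0, 0, 0, -0.2], [0.86, -0.98, 0, 0, 0, 0, -0.2], [0.86, -0.98, 0, 0, 0, 0, -0.2]])

```text
time: 39.33
tcp_pos: [483.8, -61.4, 171.8]
ee_rot: [[0.104, 0.995, 0.002], [0.995, -0.104, -0.0], [-0.0, 0.002, -1.0]]
force: [-0.1, 0.5, -0.7]
width: 51.3
gripper_force: 0.0
```

Call:
drive_tool(steps=[[0.86, -0.98, 0, 0, 0, 0, -0.2], [0.86, -0.98, 0, 0, 0, 0, -0.2], [0.86, -0.98, 0, 0, 0, 0, -0.2], [0, 0, 1, 0, 0, 0, -0.2], [0, 0, 1, 0, 0, 0, -0.2]])

```text
time: 39.95
tcp_pos: [431.5, -4.3, 131.7]
ee_rot: [[0.103, 0.995, 0.003], [0.995, -0.103, -0.001], [-0.0, 0.003, -1.0]]
force: [0.1, -0.5, -0.3]
width: 51.3
gripper_force: 0.0
```

Call:
drive_tool(steps=[[0, 0, 0, 0, 0, 0, -0.2], [0, 0, 0, 0, 0, 0, -0.2], [0, 0, 0, 0, 0, 0, -0.2], [0, 0, 0, 0, 0, 0, -0.2], [0, 0, 0, 0, 0, 0, -0.2]])

```text
time: 40.58
tcp_pos: [431.3, -4.6, 131.0]
ee_rot: [[0.104, 0.995, 0.001], [0.995, -0.104, -0.0], [-0.0, 0.001, -1.0]]
force: [-0.2, 0.1, 0.1]
width: 51.0
gripper_force: 0.0
```

```bash
python3 - <<'E'
from h import *
delta(430.6,-4.4,81)
w=cam("wrist")
for ce,st in blobs(mask(w[0],'y',120,60),100,9000): print(ce,st,cast(w,ce,104).round(1))
E
```

```text
delta tool mm [ 0.2 -0.7 50. ] t 40.575
[311.9 217.2] [299, 202, 27, 32, 689] [430.2  -4.5 104. ]
[489.9 300.4] [457, 285, 58, 38, 419] [562.8 -88.7 104. ]
[428.  363.4] [422, 345, 12, 38, 111] [ 514.9 -147.   104. ]
[451.8 386.5] [436, 364, 38, 36, 742] [ 536.  -174.9  104. ]
```

Call:
drive_tool(steps=[[0, -0.03, 0.85, 0, 0, 0, -0.2], [0, 0, 0.85, 0, 0, 0, -0.2], [0, 0, 0.8, 0, 0, 0, -0.2], [0, 0, 0, 0, 0, 0, 0.2], [0, 0, 0, 0, 0, 0, 1]])

```text
time: 41.25
tcp_pos: [430.6, -4.5, 80.7]
ee_rot: [[0.104, 0.995, 0.0], [0.995, -0.104, -0.0], [-0.0, 0.0, -1.0]]
force: [0.3, -0.2, -0.9]
width: 17.5
gripper_force: 33.4
```

Call:
drive_tool(steps=[[0, 0, 0, 0, 0, 0, 1], [0, 0, 0, 0, 0, 0, 1], [0, 0, 0, 0, 0, 0, 1], [0, 0, -0.5, 0, 0, 0, 1], [0, 0, -1, 0, 0, 0, 1]])

```text
time: 41.88
tcp_pos: [429.9, -4.4, 110.8]
ee_rot: [[0.104, 0.995, -0.002], [0.995, -0.104, 0.0], [-0.0, -0.002, -1.0]]
force: [-1.0, -0.0, 0.1]
width: 15.6
gripper_force: 58.6
```

Call:
drive_tool(steps=[[0, 0, -1, 0, 0, 0, 1], [0, 0, -1, 0, 0, 0, 1], [0, 0, -1, 0, 0, 0, 1], [0, 0, -1, 0, 0, 0, 1], [0, 0, -0.5, 0, 0, 0, 1]])

```text
time: 42.5
tcp_pos: [431.1, -4.6, 202.7]
ee_rot: [[0.104, 0.995, 0.003], [0.995, -0.104, -0.001], [-0.0, 0.003, -1.0]]
force: [0.7, -0.8, 0.4]
width: 15.4
gripper_force: 58.6
```

Call:
drive_tool(steps=[[-0.95, 0.65, 0, 0, 0, 0, 1], [-0.95, 0.65, 0, 0, 0, 0, 1], [-0.95, 0.65, 0, 0, 0, 0, 1], [-0.95, 0.65, 0, 0, 0, 0, 1], [-0.95, 0.65, 0, 0, 0, 0, 1]])

```text
time: 43.12
tcp_pos: [485.9, -107.0, 200.6]
ee_rot: [[0.104, 0.995, -0.0], [0.995, -0.104, 0.0], [0.0, -0.0, -1.0]]
force: [0.4, -0.3, -0.1]
width: 15.3
gripper_force: 58.6
```

Call:
drive_tool(steps=[[-0.95, 0.65, 0, 0, 0, 0, 1], [-0.95, 0.65, 0, 0, 0, 0, 1], [-0.95, 0.65, 0, 0, 0, 0, 1], [-0.95, 0.65, 0, 0, 0, 0, 1], [-0.95, 0.65, 0, 0, 0, 0, 1]])

```text
time: 43.75
tcp_pos: [540.7, -208.4, 200.5]
ee_rot: [[0.104, 0.995, -0.0], [0.995, -0.104, 0.0], [0.0, -0.0, -1.0]]
force: [0.1, 0.6, 0.1]
width: 15.4
gripper_force: 58.6
```

Call:
drive_tool(steps=[[-0.95, 0.65, 0, 0, 0, 0, 1], [-0.95, 0.65, 0, 0, 0, 0, 1], [-0.95, 0.65, 0, 0, 0, 0, 1], [0, 0, 0, 0, 0, 0, 1], [0, 0, 0, 0, 0, 0, 1]])

```text
time: 44.38
tcp_pos: [572.8, -267.6, 200.4]
ee_rot: [[0.104, 0.995, -0.001], [0.995, -0.104, 0.001], [0.001, -0.001, -1.0]]
force: [-0.9, 0.3, -0.7]
width: 15.1
gripper_force: 58.7
```

Call:
drive_tool(steps=[[0, 0, 0, 0, 0, 0, 1], [0, 0, 0, 0, 0, 0, 1], [0, 0, 0, 0, 0, 0, 1], [0, 0, 0, 0, 0, 0, 1], [0, 0, 0, 0, 0, 0, 1]])

```text
time: 45.0
tcp_pos: [572.9, -267.6, 200.8]
ee_rot: [[0.104, 0.995, 0.0], [0.995, -0.104, -0.0], [-0.0, 0.0, -1.0]]
force: [0.3, 0.7, 0.3]
width: 15.1
gripper_force: 58.7
```

```bash
python3 - <<'E'
from h import *
w=cam("wrist"); delta(573.5,-267,83); s=bot.read_state(); print(s["tcp_pos"],s["width"])
p=proj(w,(573.5,-267,52)); print("expect",p.round(1)); u0,v0=p.astype(int)
for v in range(v0-22,v0+24,2): print(v," ".join("%3d"%x for x in w[0][v,u0-26:u0+27:2,1]))
E
```

```text
delta tool mm [  0.7   0.5 117.7] t 45.05
[ 572.91621212 -267.6695483   200.72681563] 15.314689338508916
expect [313.7 178. ]
155 219 222 221 221 244 250 250 250 250 250 250 250 249 250 249 228 204 222 226 233 236 236 235 234 226 197 193
157 218 220 218 225 244 250 250 250 250 250 250 250 250 250 250 248 248 248 243 244 244 239 236 236 222 197 195
159 222 221 221 225 246 250 250 250 250 250 249 250 250 249 250 249 249 249 248 249 248 241 234 235 217 195 196
161 216 218 221 227 246 250 250 250 250 250 249 250 249 249 249 249 249 249 248 248 244 237 235 234 212 198 200
163 218 219 221 228 247 250 250 249 249 249 248 243 237 236 240 244 246 248 248 244 236 234 233 234 207 194 195
165 218 217 218 230 247 249 249 249 247 238 219 202 197 197 200 206 221 239 246 238 234 234 235 230 207 193 210
167 218 220 217 229 247 250 249 246 223 197 188 187 191 198 195 198 200 208 230 231 232 233 233 230 201 191 210
169 198 215 218 231 248 249 245 224 192 188 183 194 220 232 235 224 204 204 204 208 230 233 233 228 197 192 211
171 150 192 205 232 248 248 234 197 189 182 177 214 232 233 243 244 234 210 20
[... 901 characters left out ...]
 243 246 241 200 188 199 214
189 131 130 137 157 165 165 162 153 136 134 132 133 135 138 140 139 141 148 197 241 246 245 233 182 190 208 216
191 164 144 137 156 161 163 159 160 156 140 139 131 136 134 134 134 141 150 186 234 239 244 215 140 156 179 210
193 211 198 175 164 164 163 163 164 159 158 149 141 141 141 141 140 153 157 164 171 184 204 172 128 130 139 159
195 220 217 205 169 164 162 160 164 163 159 149 146 151 149 150 141 144 157 157 156 162 160 143 131 129 133 132
197 218 207 172 162 162 163 164 163 164 153 147 147 151 150 147 144 140 148 158 158 160 155 141 131 131 131 129
199 168 160 138 148 151 148 149 158 158 144 141 138 135 139 145 144 140 138 153 158 158 159 137 132 126 131 128
```

Call:
drive_tool(steps=[[0.03, 0, 0.9, 0, 0, 0, 1], [0, 0, 0.9, 0, 0, 0, 1], [0, 0, 0.9, 0, 0, 0, 1], [0, 0, 0.9, 0, 0, 0, 1], [0, 0, 0.8, 0, 0, 0, 1]])

```text
time: 45.68
tcp_pos: [572.6, -266.9, 110.9]
ee_rot: [[0.104, 0.995, -0.001], [0.995, -0.104, 0.001], [0.0, -0.001, -1.0]]
force: [0.6, 0.5, -0.3]
width: 15.4
gripper_force: 58.7
```

Call:
drive_tool(steps=[[0, 0, 0.4, 0, 0, 0, 1], [0, 0, 0.4, 0, 0, 0, 1], [0, 0, 0.4, 0, 0, 0, 1], [0, 0, 0.35, 0, 0, 0, 1], [0, 0, 0, 0, 0, 0, 1]])

```text
time: 46.3
tcp_pos: [572.9, -267.1, 81.4]
ee_rot: [[0.104, 0.995, -0.0], [0.995, -0.104, 0.0], [0.0, -0.0, -1.0]]
force: [-0.4, 0.2, -0.1]
width: 14.9
gripper_force: 58.7
```

Call:
drive_tool(steps=[[0, 0, 0, 0, 0, 0, 1], [0, 0, 0, 0, 0, 0, -0.2], [0, 0, 0, 0, 0, 0, -0.2], [0, 0, 0, 0, 0, 0, -0.2], [0, 0, -0.5, 0, 0, 0, -0.2]])

```text
time: 46.92
tcp_pos: [572.3, -266.7, 90.9]
ee_rot: [[0.104, 0.995, -0.002], [0.995, -0.104, 0.001], [0.001, -0.002, -1.0]]
force: [1.2, 0.4, 0.2]
width: 51.4
gripper_force: 0.0
```

Call:
drive_tool(steps=[[0, 0, -1, 0, 0, 0, -0.2], [0, 0, -1, 0, 0, 0, -0.2], [0, 0, -1, 0, 0, 0, -0.2], [0, 0, -1, 0, 0, 0, -0.2], [0, 0, -1, 0, 0, 0, -0.2]])

```text
time: 47.55
tcp_pos: [573.4, -267.3, 194.7]
ee_rot: [[0.104, 0.995, 0.002], [0.995, -0.104, -0.002], [-0.001, 0.003, -1.0]]
force: [-0.8, 0.3, -0.4]
width: 51.3
gripper_force: 0.0
```

Call:
drive_tool(steps=[[0, -1, -1, 0, 0, 0, -0.2], [0, -1, -1, 0, 0, 0, -0.2], [0, -1, -1, 0, 0, 0, -0.2], [0, -1, -1, 0, 0, 0, -0.2], [0, -1, -1, 0, 0, 0, -0.2]])

```text
time: 48.18
tcp_pos: [472.9, -256.7, 294.6]
ee_rot: [[0.104, 0.995, 0.003], [0.995, -0.104, -0.002], [-0.002, 0.003, -1.0]]
force: [0.5, 0.0, 0.4]
width: 51.4
gripper_force: 0.0
```

Call:
drive_tool(steps=[[0, -1, -1, 0, 0, 0, -0.2], [0, -1, -1, 0, 0, 0, -0.2], [0, -1, 0, 0, 0, 0, -0.2], [0, -1, 0, 0, 0, 0, -0.2], [0, 0, 0, 0, 0, 0, -0.2]])

```text
time: 48.8
tcp_pos: [393.3, -248.4, 334.3]
ee_rot: [[0.105, 0.994, 0.003], [0.994, -0.105, -0.003], [-0.003, 0.004, -1.0]]
force: [-0.7, 1.1, -0.2]
width: 51.1
gripper_force: 0.0
```

```bash
python3 - <<'E'
from h import *
c=cam("scene"); im=c[0]
def z(a,w,h): return cv2.resize(a,(w,h),interpolation=cv2.INTER_CUBIC)
A=z(im[225:300,175:275],400,300); B=z(im[155:230,265:365],400,300); C=z(im[115:190,295:395],400,300); D=z(cam("top")[0][130:220,195:345],400,300)
cv2.imwrite("pics/f.png",np.vstack([np.hstack([A,B]),np.hstack([C,D])])[:,:,::-1])
for n,p in dict(r0=(588,264),rm=(577.6,218.7),g=(554.7,19.1),y1=(590.2,-176.7),ym=(573.2,-267)).items():
    print(n,[proj(c,(*p,zz)).round(1).tolist() for zz in (102,52)])
for col in 'y':
    for ce,st in blobs(mask(im,col,120,60),20,3000): print(col,ce,st)
E
```

```text
r0 [[218.7, 237.0], [222.4, 253.8]]
rm [[237.6, 225.3], [240.5, 242.1]]
g [[300.9, 178.0], [301.4, 194.3]]
y1 [[330.2, 135.7], [329.8, 151.2]]
ym [[351.7, 122.8], [350.7, 137.9]]
y [220.3  53.7] [218, 51, 6, 7, 30]
y [351.6 122.8] [349, 119, 6, 9, 50]
y [341.  128.9] [338, 125, 7, 9, 55]
y [337.7 150.9] [317, 131, 47, 43, 788]
```

View pics/f.png

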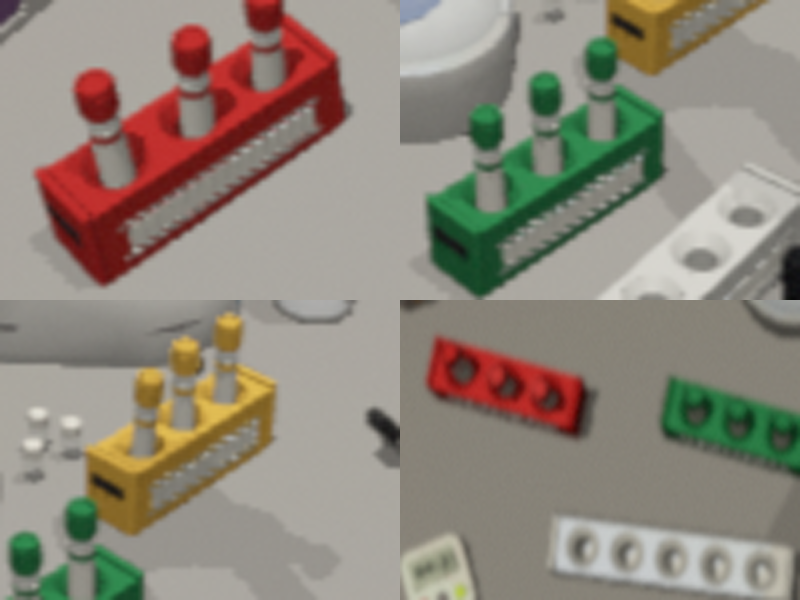

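The final view shows three caps level in each of the red, green and yellow racks, and the pale rack empty. The middle red cap leans slightly (about 0.1 rad) but is seated level with its neighbours.

```bash
python3 -c "
from workcell import bot
print(bot.read_state()['time'],bot.sign_off())"
```

```text
the job is handed in; nothing more can be done
48.9 None
```

I put all five tubes into free sockets of their own-colour racks, released them, and handed the job in at 48.9 s; the final images show them seated (one red tube leans about 0.1 rad, limit 0.2), but the sign-off returned no verdict.

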